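Lock up the bookstall's cash box

ROBOT

A 7-joint arm with a two-finger parallel gripper is mounted at the origin on the work surface. World frame = base frame: x ahead of the robot, y to its left, z up, the work surface at z = 0. Lengths are in m, angles in rad, forces in N, time in s.
With the tool pointing down it reaches from about 0.4 to 0.85 m from the base axis. Payload 6.9 kg.
Tool frame: the origin (TCP) lies at the very end of the fingers, on their centre line; the grasp point (between the pads) lies 19 mm behind it; x points along the fingers, z is the direction in which the jaws open and shut, and the axes are right-handed (so a half turn about x gives the same grasp; the last joint's range is limited). The gripper opens to 85 mm and grips with 20 to 120 N. Pads are 22 mm wide; open, the fingers measure 114 mm over their backs; the gripper's body (76 mm by 85 mm) begins 54 mm behind the grasp point. The pads swing forward as they close: fully open they stand 13 mm farther back than shut.
Start: joints at [1.248, 0.507, -0.238, 1.5, 0.126, 1.149, -0.155], TCP at [0.26, -0.568, 0.192] pointing down, gripper open.
Joint ranges: [-3.08, 3.08], [-0.24, 2.05], [-1.43, 1.35], [0, 2.5], [-1.52, 4.66], [0.17, 1.96], [-2.89, 2.89]. Speed limits (rad/s): [2.39, 2.39, 3.14, 3.14, 3.14, 3.14, 3.14].

INTERFACE

Orientations are given as a unit quaternion [w, x, y, z].
In Python, from cell import robot gives the robot as it stands.
- The arm moves only by the shell command python3 -m crank 'ROWS' [FORCE]. ROWS is text: rows parted by semicolons, each of 5 numbers parted by spaces: the shift along the tool's x, y, z in m, then the turn about the tool's x in rad, then the closure, from 0 (fully open) to 1 (shut). In form: dx dy dz turn fingers; .... A call has 1 to 5 rows; each row is the pose to reach, as a shift and turn from the pose commanded when the call began, along the tool's axes at that moment; what a row does not reach only later rows make up. A row lasts 1/12 s, in which the tool goes at most 41.7 mm and 7.16 degrees, less where a joint would pass 70% of its speed; a pose out of reach is approached as far as the arm can. A call with a gripper value outside its range is refused whole. The fingers move at their own pace and stop on an object; FORCE is the grip in N (left out, the last holds). Time passes only in rows, so rows that repeat a pose let the fingers close. It gives the time, the measured TCP pose, the force and the opening at its end, in the units of the state.
- robot.get_state(): the state, without advancing time (a new reading comes with each control period).
- robot.capture(name): name is "side" or "top"; returns the picture (384x512x3 uint8, red, green, blue); there is no depth.
- robot.camera_info(name): a dict with "fx", "fy", "cx", "cy" (pixels), "k1" (the pictures are not rectified: a ray, as slopes to the right and down, at radius r is drawn at 1 + k1 r^2 times it, then the intrinsics apply), "R" (3x3) and "t" (3): a world point X has camera coordinates R X + t. Camera axes: x right, y down, z forward; pixel columns grow to the right and rows downward; lengths in m; the calibration is good to about 2 mm. A picture is of the moment at which its call begins. camera_info takes no time and is no camera call.
- robot.job_done(): hands the job in, once; it reports no verdict.
Trained networks look in the newest picture that a camera, given by its name, has taken for a name from the list of things; names that differ only in an ending like _2 or _b are one class to them, and where a whole thing is asked for, a point or a joint stands for the part that bears it (a point fixed in the world has none). Each returns a list of dicts, best first, with "conf" (0 to 1); they miss things now and then, are a little off and sometimes report something else, mostly with a low value. They report only what shows in the picture. A call takes as long as a camera call. They do not tell look-alikes from the thing itself.
- robot.search_frame(camera, target): "location" ([x, y, z] in m, in world coordinates, good to about 4 mm: the middle of the surface that is visible of it).
- robot.masks_of(camera, target): "mask" (384x512 bool, what is visible of it).
The state is a dict: "time": time; "joints": joint angles; "qd": joint speeds; "effort": joint torques, N m; "position": TCP position; "ee_rot": TCP orientation; "ft_force": force on the tool from outside, world axes, zero at the start; "ft_torque": the same for the moment, N m; "opening": finger opening in m.
Only numpy, scipy, OpenCV 4.12 (cv2) and the standard library are available. Lean on these libraries where they do the work, as an engineer would, in place of code of your own. Each camera call takes 0.05 s, during which the arm holds its last target.

TASK

Lock up the wooden cash box: slide the skewed coin tray across the rim until it drops home on its ledges, shut the lid fully so that its slotted tongue comes down over the staple, then take the snap hook from the card stand and press it onto the staple until the sprung gate snaps shut behind the bar. Leave the hook hanging from the staple's top bar, let go of everything, and leave the books and the cup around the box where they are.

Things in the scene. Friction and masses are not known exactly. Their poses are not given: they have to be found in the camera images.
- cashbox: Plywood cash box, fixed, 240 (its x) x 170 (y) mm, rim 75 mm above the table, walls 10 mm, opening 220 x 150 mm. 14 mm below the rim, 61 mm above the table, 10 mm wide ledges run all round inside to carry the coin tray. Origin: centre of its underside; z up, +y to the hinge side, -y to the front, where a steel bracket holds the staple.
- lid (a joint): Lid hinge, rad: 0 shut, + opens, 1.85 to 2.1 at the start (leaning back to +y). Hinge line along the box's x at y +85, z 75 mm in its frame. The lid is a plywood shell 240 x 170 mm, 30 mm deep outside, 24 inside; shut, its top is 105 mm above the table. Stiff hinge: it stays at any angle and must be pushed (3 to 6 N near the free edge) over to -y and all the way down.
- lid_front (a point): Middle of the lid's free long edge, 170 mm from the hinge, on the outer face (its top when shut). z: outward normal of that face; -y: from hinge to free edge. A slotted steel tongue, 28 mm wide, 4 thick, stands 56 mm beyond the edge, 25 to 29 mm below the outer face; shut, it surrounds the staple, its top 80 mm above the table.
- tray: Dark plastic coin tray, 215 (x) x 145 (y) x 14 mm, 0.2 to 0.4 kg. Starts flat but skewed on the box's rim, underside 75 mm above the table, turned 0.07 to 0.1 rad and shifted 20 to 60 mm to the box's +x. With its axes parallel to the box's it fits the opening with 2.5 mm to spare all round and drops 14 mm. Origin: centre of its underside; z up.
- tray_grip (a point): Grip point of the tray: in the middle of its upright grip ridge, 24 mm above the tray's underside, axes as the tray. The ridge is 70 mm long (x), 10 mm thick (y); its top is 30 mm, the tray's floor 4 mm above the underside; free floor 63 mm wide on either side.
- eye (a point): Middle of the staple's top bar, 120.5 mm above the table. The staple is an upright U of 5 mm steel wire fixed to the front of the box (109 mm from its centre to -y); the bar runs along the box's y, 25 mm clear between the legs, 38 mm clear between bar and lid tongue when the lid is shut. Axes as the box.
- clip: Steel snap hook (carabiner) 84 (x) x 48.5 (z) x 9 (y) mm, 0.09 to 0.14 kg, stood on edge in the stand's groove, gate down, straight spine up. Origin: on the centre line of the closed gate, mid thickness; x along the gate to the nose (thicker end), z from gate to spine. Frame of 8 to 10 mm bar, lowest at z -4. It goes on the staple from above, its x along the box's x, either way round.
- clip_spine (a point): Place to hold the snap hook: on its spine at x +10, z +40 of the hook, axes as the hook. The spine is a flat-sided bar 9 mm wide (y) and 9 mm high, from x -23 to +25. Hold it with the fingertips only, reaching no lower than its underside (z 35.5), or the fingers strike the staple as the hook is pressed down.
- gate (a joint): Sprung gate of the hook, rad: 0 closed, + inward (to the spine), stop 0.95. Pivot at x -24, z 0 of the hook; 42 mm long, shuts on the nose at x +18, springs back by itself. The bar must press on it (3 to 8 N) at hook x +8 to +15 (best +12), near the nose, and passes its tip 19 to 28 mm up from the gate line; it fits up to z 33, under the spine.
- stand: Slotted wooden card stand, fixed, 130 (x) x 76 (y) x 24 mm. The snap hook stands in the 10 mm wide groove along its x through its origin, floor 8 mm above the table. Origin: centre of its underside; its x (the hook's x, to the nose) points away from the robot, within 0.4 rad.
- hardback: Dark red hardback book lying flat, 200 x 130 x 30 mm; leave alone. Origin: centre of its underside.
- paperback: Cream paperback lying flat, 180 x 115 x 20 mm; leave alone. Origin: centre of its underside.
- pencup: Dark steel cup, 72 mm across, 90 mm tall, standing; leave alone. Origin: centre of its underside.
Not all that is in view belongs to the job. Of the things shaped like the clip, the steel one is meant.

How it is judged:
By the outcome, as a careful person would: the job done as asked, in the order asked, and still so for the second after the job is handed in, with the robot touching nothing.
It also fails if it takes over 72 s, if anything falls off the work surface, if the arm or the gripper's body presses on something with over 40 N, if the wrist force passes 120 N, or if a joint passes its speed limit or range.

## Working session

There is one attempt and no reset: what is moved stays moved. The work goes in short steps, Python scripts to look and compute and a shell command to move; the robot and the scene stay as the last step left them, time stands still between calls to the robot, and variables do not carry over. Pictures are saved under pics/ and viewed, and the job is handed in when it is done.

```bash
ls; mkdir -p pics
python3 - <<'E'
from cell import robot
import cv2
s=robot.get_state()
for k,v in s.items(): print(k,v)
for n in("side","top"):
    im=robot.capture(n); cv2.imwrite(f"pics/{n}0.png",cv2.cvtColor(im,cv2.COLOR_RGB2BGR)); print(robot.camera_info(n))
E
```

```text
pics
time 0.0
joints [ 1.2474631   0.50833614 -0.23751066  1.50116419  0.1257382   1.14890112
 -0.15479909]
qd [ 8.71241978e-04 -7.02193772e-04  3.08992517e-04  1.40980690e-03
 -2.16481130e-05  1.04706391e-03 -7.18287590e-04]
effort [-4.82669002e-04 -6.20601583e+01 -2.18659312e+00 -2.49660945e+01
  1.27069975e-02  1.20566666e-02  2.36535766e-05]
position [ 0.25954339 -0.56791347  0.1909195 ]
ee_rot [ 0.59438902  0.38247725  0.59549822 -0.38183074]
ft_force [ 0.0327723  -0.44921263 -0.88849987]
ft_torque [-0.00735621  0.00848996  0.0008207 ]
opening 0.08531670153277343
{'fx': 441.6378616869912, 'fy': 441.6378616869912, 'cx': 260.8093367903313, 'cy': 192.10019088555228, 'k1': 0.05452141810546976, 'R': array([[-0.99871989, -0.05005128, -0.00731089],
       [-0.02784022,  0.66458929, -0.74669002],
       [ 0.04223153, -0.74553064, -0.66513199]]), 't': array([0.50765347, 0.1238687 , 1.0090687 ])}
{'fx': 408.40677136968884, 'fy': 408.40677136968884, 'cx': 255.05907795173343, 'cy': 189.829463676379, 'k1': -0.055373757203722763, 'R': array([[-0.0257769 , -0.99966499,  0.00233463],
       [-0.99345685,  0.02535676, -0.11135767],
       [ 0.11126116, -0.00518981, -0.99377765]]), 't': array([-0.0534173 ,  0.50036747,  1.03110649])}
```

View pics/side0.png

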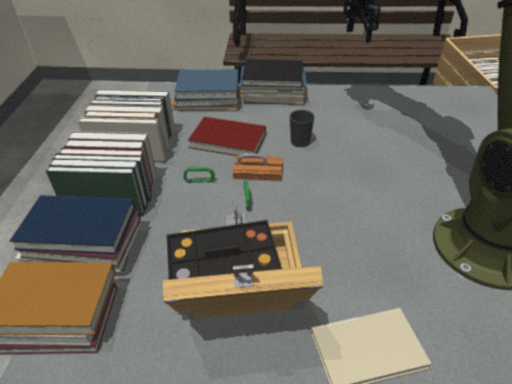

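View pics/top0.png

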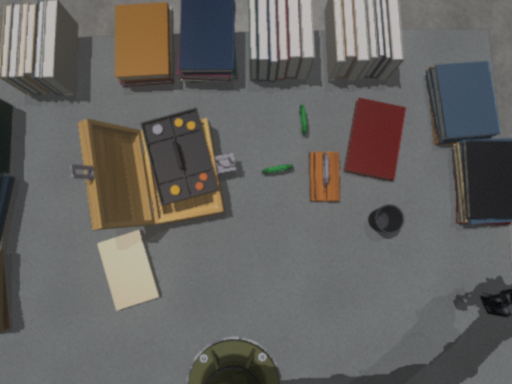

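```bash
cat > h.py <<'E'
from cell import robot
import numpy as np, cv2
from scipy.spatial.transform import Rotation as Rn
def proj(n,X):
    c=robot.camera_info(n); X=np.atleast_2d(X); p=X@c['R'].T+c['t']; s=p[:,:2]/p[:,2:]
    r2=(s**2).sum(1,keepdims=True); s=s*(1+c['k1']*r2)
    return s*[c['fx'],c['fy']]+[c['cx'],c['cy']]
def ray(n,u):
    c=robot.camera_info(n); d=(np.atleast_2d(u).astype(float)-[c['cx'],c['cy']])/[c['fx'],c['fy']]; s=d.copy()
    for _ in range(20): s=d/(1+c['k1']*(s**2).sum(1,keepdims=True))
    v=np.c_[s,np.ones(len(s))]@c['R']; return -c['R'].T@c['t'],v
def onz(n,u,z):
    o,v=ray(n,u); return o+v*((z-o[2])/v[:,2:])
def snap(n,f,box=None,k=1):
    im=cv2.cvtColor(robot.capture(n),cv2.COLOR_RGB2BGR); cv2.imwrite(f"pics/{f}_raw.png",im)
    if box: x0,y0,x1,y1=box; im=cv2.resize(im[y0:y1,x0:x1],None,fx=k,fy=k,interpolation=cv2.INTER_CUBIC)
    cv2.imwrite(f"pics/{f}.png",im)
def tool():
    s=robot.get_state(); q=s['ee_rot']; return s,Rn.from_quat([q[1],q[2],q[3],q[0]]).as_matrix()
def rel(P):
    s,R=tool(); return R.T@(np.array(P)-s['position'])
E
python3 - <<'E'
from h import *
s,R=tool(); print(R.round(3)); np.set_printoptions(precision=4,suppress=True)
for n in("side","top"):
  for t in("tray_grip","tray","eye","lid_front","clip_spine","clip","stand","cashbox","hardback","paperback","pencup"):
    print(n,t,[(np.round(d['location'],4),round(d['conf'],2),proj(n,d['location']).round(0)[0]) for d in robot.search_frame(n,t)])
a=cv2.imread("pics/top0.png"); cv2.imwrite("pics/c1.png",cv2.resize(a[90:240,70:270],None,fx=4,fy=4,interpolation=cv2.INTER_CUBIC))
cv2.imwrite("pics/c2.png",cv2.resize(a[90:220,250:350],None,fx=4.5,fy=4.5,interpolation=cv2.INTER_CUBIC))
a=cv2.imread("pics/side0.png"); cv2.imwrite("pics/c3.png",cv2.resize(a[140:320,160:330],None,fx=3.3,fy=3.3,interpolation=cv2.INTER_CUBIC))
E
```

```text
[[-0.001  0.909  0.416]
 [ 0.001  0.416 -0.909]
 [-1.    -0.    -0.002]]
side tray_grip [(array([0.5873, 0.1125, 0.0791]), 0.95, array([219., 253.])), (array([ 0.6339, -0.3702,  0.0291]), 0.34, array([224., 137.]))]
side tray [(array([0.5843, 0.1102, 0.0778]), 0.57, array([221., 252.]))]
side eye [(array([0.5134, 0.2761, 0.1933]), 0.89, array([248., 287.]))]
side lid_front [(array([0.5226, 0.287 , 0.2132]), 0.67, array([241., 284.]))]
side clip_spine [(array([ 0.5508, -0.2506,  0.0494]), 0.67, array([250., 157.])), (array([ 0.6849, -0.1955,  0.0312]), 0.55, array([197., 174.])), (array([ 0.5535, -0.1041,  0.0447]), 0.52, array([244., 195.]))]
side clip [(array([ 0.5508, -0.2483,  0.0504]), 0.73, array([249., 157.])), (array([ 0.6884, -0.1952,  0.0295]), 0.63, array([196., 174.])), (array([ 0.5474, -0.1   ,  0.0445]), 0.43, array([247., 196.]))]
side stand [(array([ 0.5311, -0.2318,  0.0237]), 0.86, array([257., 169.]))]
side cashbox [(array([0.5154, 0.2746, 0.199 ]), 0.83, array([247., 284.]))]
side hardback [(array([ 0.6319, -0.37  ,  0.0306]), 0.83, array([225., 136.]))]
side paper
[... 726 characters left out ...]
]
top stand [(array([ 0.5293, -0.2477,  0.0218]), 0.58, array([324., 177.]))]
top cashbox [(array([0.5098, 0.2419, 0.1097]), 0.92, array([127., 185.])), (array([ 0.5277, -0.2488,  0.0224]), 0.57, array([324., 177.]))]
top hardback [(array([ 0.6243, -0.3836,  0.032 ]), 0.86, array([374., 139.])), (array([0.5798, 0.1162, 0.0796]), 0.71, array([181., 157.])), (array([0.5271, 0.2605, 0.1454]), 0.41, array([114., 176.]))]
top paperback [(array([ 0.62  , -0.3828,  0.0347]), 0.71, array([374., 141.])), (array([0.3021, 0.2609, 0.021 ]), 0.58, array([130., 269.]))]
top pencup [(array([ 0.4181, -0.408 ,  0.0472]), 0.9, array([390., 217.])), (array([0.5148, 0.2436, 0.1081]), 0.43, array([127., 183.]))]
```

View pics/c1.png

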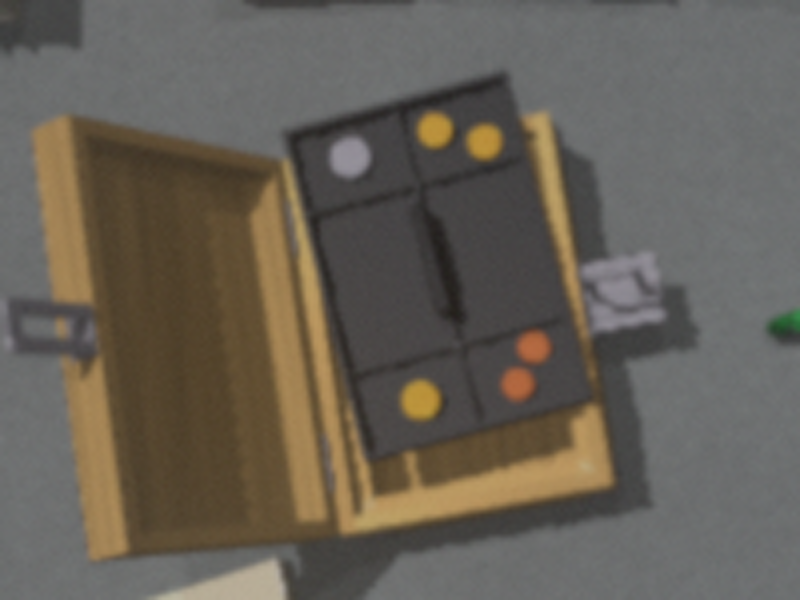

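View pics/c2.png

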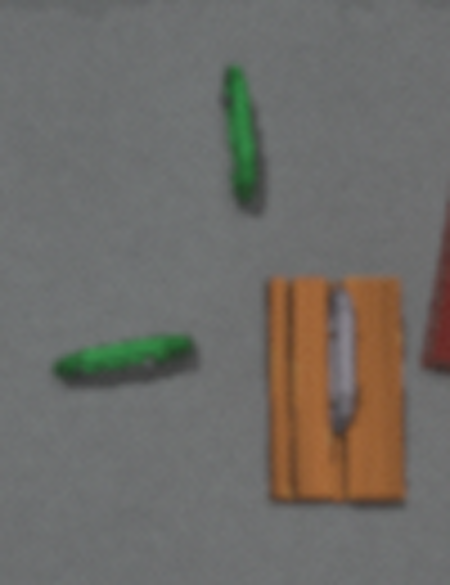

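View pics/c3.png

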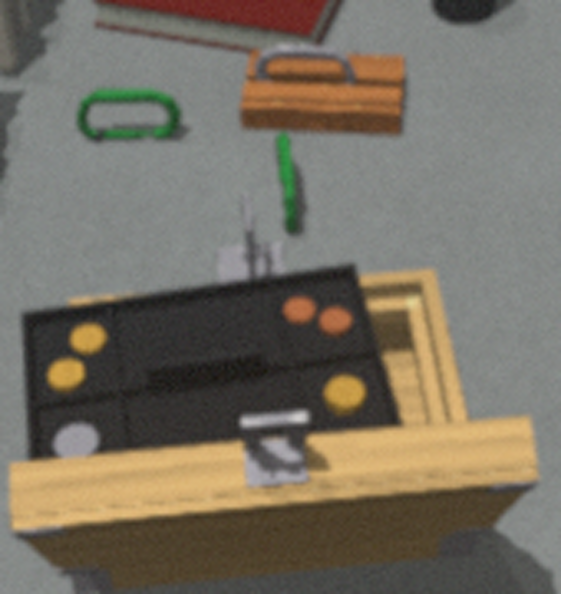

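```bash
cat >> h.py <<'E'
def T2(p,L):
    x,y,a=p; L=np.atleast_2d(L).astype(float); c,s=np.cos(a),np.sin(a)
    return np.c_[x+c*L[:,0]-s*L[:,1],y+s*L[:,0]+c*L[:,1],L[:,2]]
E
cat > fit.py <<'E'
from h import *
from scipy.optimize import least_squares
np.set_printoptions(precision=4,suppress=True)
t=lambda x,y:(70+x/4-.4,90+y/4-.4)
sd=lambda x,y:(160+x/3.3-.35,140+y/3.3-.35)
def fit(obs,p0):
    def f(p): return np.concatenate([(proj(n,T2(p,L))[0]-u) for n,u,L in obs])
    r=least_squares(f,p0,loss='soft_l1'); print(r.x,f(r.x).reshape(-1,2).round(1).tolist()); return r.x
H=.075
box=fit([('top',t(613,485),(-.12,-.085,H)),('top',t(548,113),(.12,-.085,H)),('top',t(345,533),(-.12,.085,H)),('side',sd(437,270),(-.12,-.085,H))],[.51,.11,0])
Z=.089
tray=fit([('top',t(287,133),(.1075,.0725,Z)),('top',t(505,73),(.1075,-.0725,Z)),('top',t(592,400),(-.1075,-.0725,Z)),('top',t(372,458),(-.1075,.0725,Z)),
 ('side',sd(24,313),(.1075,-.0725,Z)),('side',sd(355,266),(-.1075,-.0725,Z))],[.55,.11,0])
c,s=np.cos(box[2]),np.sin(box[2]); d=tray[:2]-box[:2]
print("tray in box",np.array([[c,s],[-s,c]])@d, tray[2]-box[2])
print("eye",T2(box,(0,-.109,.1205)))
u=lambda x,y:(250+x/4.5-.4,90+y/4.5-.4)
st=fit([('top',u(270,278),(.065,.038,.024)),('top',u(403,280),(.065,-.038,.024)),('top',u(404,500),(-.065,-.038,.024)),('top',u(272,500),(-.065,.038,.024))],[.53,-.25,0])
print('clip ends', onz('top',[u(342,288),u(342,432)],.045))
for n in('top','side'):
    im=cv2.imread(f'pics/{n}0.png'); im=cv2.resize(im,None,fx=4,fy=4,interpolation=cv2.INTER_CUBIC)
    def pl(p,L,col): cv2.polylines(im,[np.int32((proj(n,T2(p,L))+.5)*4)],True,col,1)
    R=lambda a,b,z:[(a,b,z),(-a,b,z),(-a,-b,z),(a,-b,z)]
    pl(box,R(.12,.085,H),(0,255,0));pl(box,R(.11,.075,H),(0,255,0));pl(tray,R(.1075,.0725,Z),(255,0,255))
    pl(tray,R(.035,.005,.105),(255,255,0)); pl(st,R(.065,.038,.024),(255,0,0))
    for q in(-1,1): pl(box,[(0,-.109-.0,.1205),(0,-.109+q*.015,.1205),(0,-.109+q*.015,.075)],(0,0,255))
    im=im[60*4:240*4,70*4:270*4] if n=='top' else im[140*4:320*4,150*4:345*4]
    cv2.imwrite(f'pics/f{n}.png',im[:,:800] )
E
python3 fit.py
```

```text
[0.5481 0.1164 0.1553] [[0.3, 0.3], [0.4, 0.1], [-0.6, 0.7], [-1.9, 0.2]]
[0.5807 0.1201 0.2393] [[-0.7, -0.0], [0.8, 0.0], [0.6, 0.6], [-1.9, 1.5], [-1.2, -0.3], [-0.4, -0.5]]
tray in box [ 0.0328 -0.0014] 0.08399838012547126
eye [[0.5649 0.0087 0.1205]]
[ 0.5311 -0.2491 -0.037 ] [[0.4, 0.0], [-0.5, -0.0], [-0.1, 0.2], [0.1, -0.1]]
clip ends [[ 0.5864 -0.2508  0.045 ]
 [ 0.5032 -0.2469  0.045 ]]
```

View pics/ftop.png

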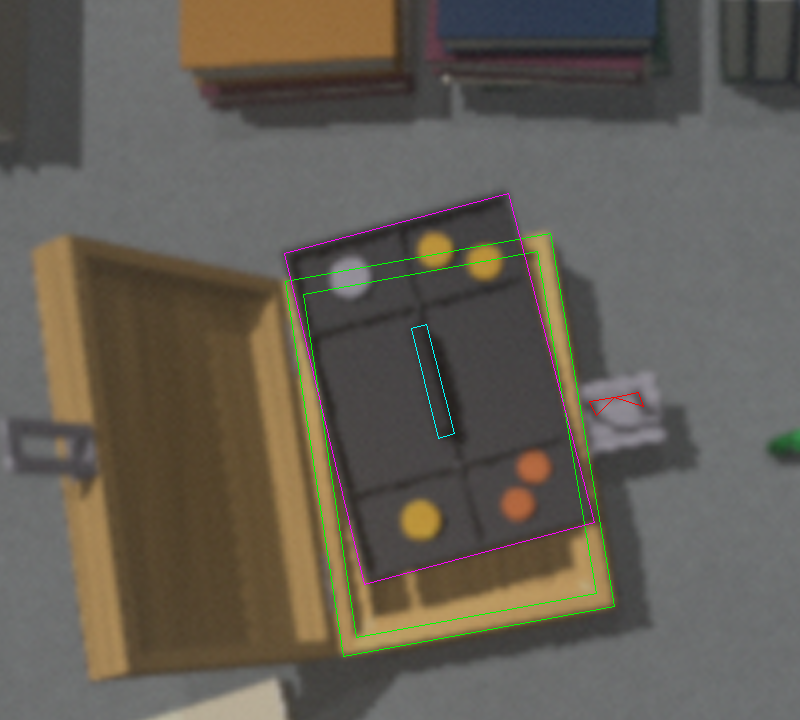

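View pics/fside.png

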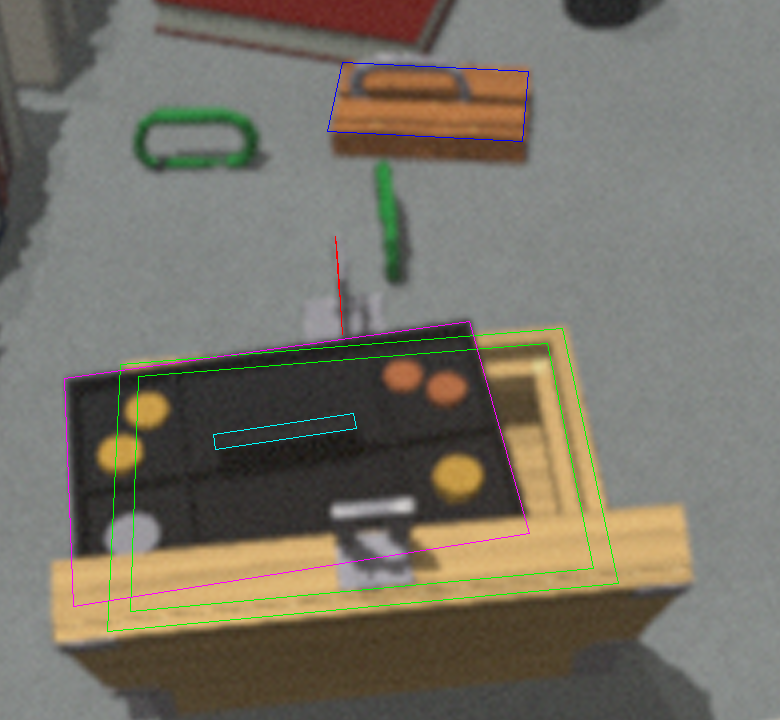

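Look-alikes for the hook: green at top-picture (304,119), green at (278,169), and steel at (325,168) standing in the stand. The close crop c2 confirms that the grey steel one in the stand is meant. Tray first.

```bash
cat >> h.py <<'E'
BOX=np.array([.5481,.1164,.1553])
def yaw():
    s,R=tool(); return np.arctan2(R[1,1],R[0,1])
def plan(P,y):
    s,R=tool(); d=rel(P); t=(yaw()-y+np.pi/2)%np.pi-np.pi/2
    print('t',s['time'],'pos',s['position'].round(4),'yaw',round(yaw(),4),'F',s['ft_force'].round(1),'op',round(s['opening'],4),'j',s['joints'].round(2))
    print('shift',d.round(4),'turn',round(t,4),'norm',np.linalg.norm(d).round(3))
def b2w(x,y,z=0): return T2(BOX,(x,y,z))[0]
E
python3 -c "
from h import *
plan([.5807,.1201,.22],.239)"
```

```text
t 1.2 pos [ 0.2598 -0.5684  0.1918] yaw 0.4286 F [0.5 1.4 0.7] op 0.0851 j [ 1.25  0.51 -0.24  1.5   0.13  1.15 -0.15]
shift [-0.0282  0.578  -0.4929] turn 0.1896 norm 0.76
```

```bash
python3 -m crank '-0.01 0.03 -0.026 0.02 0; -0.02 0.06 -0.052 0.04 0; -0.028 0.09 -0.078 0.06 0; -0.028 0.12 -0.104 0.08 0; -0.028 0.15 -0.13 0.1 0' 60
python3 -m crank '0 0.03 -0.026 0.02 0; 0 0.06 -0.052 0.04 0; 0 0.09 -0.078 0.06 0; 0 0.12 -0.104 0.08 0; 0 0.15 -0.13 0.09 0'
python3 -c "
from h import *
plan([.5807,.1201,.22],.239)"
```

```text
time: 1.62
position: [0.3429, -0.3864, 0.2205]
ee_rot: [0.575, 0.412, 0.574, -0.412]
ft_force: [0.6, -0.7, 0.1]
opening: 0.0852
time: 2.03
position: [0.4429, -0.2146, 0.2202]
ee_rot: [0.556, 0.437, 0.555, -0.437]
ft_force: [0.0, -0.5, 0.4]
opening: 0.0857
t 2.0333 pos [ 0.4429 -0.2146  0.2202] yaw 0.2374 F [ 0.  -0.5  0.4] op 0.0857 j [ 0.65  0.28 -0.33  1.79  0.1   1.08 -1.05]
shift [ 1.000e-04  2.127e-01 -2.929e-01] turn -0.0016 norm 0.362
```

```bash
python3 -m crank '0 0.024 -0.032 0 0; 0 0.048 -0.064 0 0; 0 0.072 -0.096 0 0; 0 0.096 -0.128 0 0; 0 0.12 -0.16 0 0'
python3 -m crank '0 0.024 -0.032 0 0; 0 0.048 -0.066 0 0; 0 0.072 -0.1 0 0; 0 0.093 -0.133 0 0; 0 0.093 -0.133 0 0'
python3 -c "
from h import *
plan([.5807,.1201,.082],.239)
snap('top','t1',(70,60,270,240),4); snap('side','s1',(150,140,345,320),4)"
```

```text
time: 2.45
position: [0.5215, -0.0307, 0.2201]
ee_rot: [0.556, 0.437, 0.556, -0.437]
ft_force: [1.2, -0.7, 0.2]
opening: 0.0853
time: 2.87
position: [0.5803, 0.1292, 0.2197]
ee_rot: [0.557, 0.436, 0.56, -0.432]
ft_force: [-0.5, 0.5, 0.2]
opening: 0.0856
t 2.8667 pos [0.5803 0.1292 0.2197] yaw 0.2492 F [-0.5  0.5  0.2] op 0.0856 j [ 0.02  0.45 -0.43  1.54  0.19  1.19 -1.77]
shift [ 0.1376 -0.0022  0.0098] turn 0.0102 norm 0.138
```

View pics/s1.png

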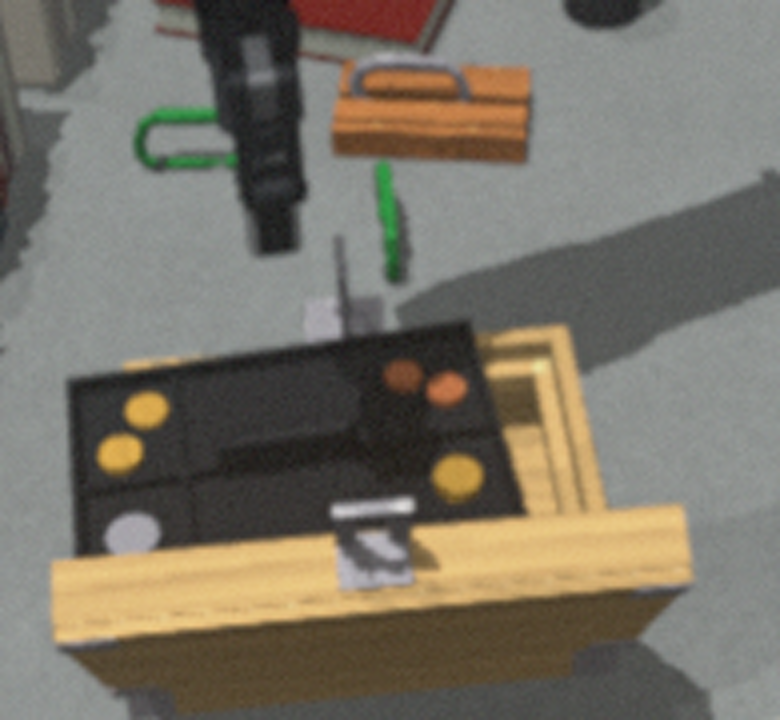

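```bash
python3 -c "
from h import *
plan([.5807,.1201,.082],.239)"; python3 -m crank '0.035 0 0 0 0; 0.07 0 0 0 0; 0.10 0 0 0 0; 0.115 0 0 0 0; 0.115 0 0 0 0'; python3 -c "
from h import *
plan([.5807,.1201,.082],.239)"
```

```text
t 2.9667 pos [0.5797 0.1209 0.2194] yaw 0.2428 F [ 0.3 -1.3 -0.6] op 0.0854 j [ 0.03  0.45 -0.43  1.54  0.19  1.19 -1.76]
shift [0.1374 0.0009 0.0012] turn 0.0038 norm 0.137
time: 3.38
position: [0.5774, 0.1155, 0.1013]
ee_rot: [0.554, 0.435, 0.557, -0.44]
ft_force: [-0.2, 0.1, 0.3]
opening: 0.0856
t 3.3833 pos [0.5774 0.1155 0.1013] yaw 0.2363 F [-0.2  0.1  0.3] op 0.0856 j [ 0.01  0.56 -0.39  1.72  0.26  0.93 -1.82]
shift [ 0.0192  0.0045 -0.0037] turn -0.0027 norm 0.02
```

View pics/t1.png

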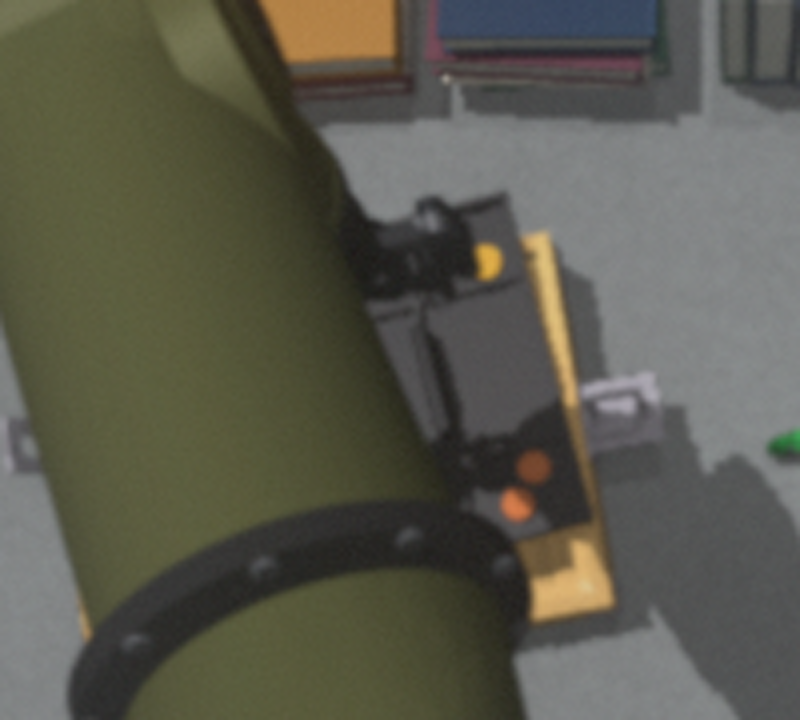

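```bash
python3 -m crank '0.006 0.001 -0.001 0 0; 0.014 0.003 -0.002 0 0; 0.018 0.003 -0.003 0 0; 0.018 0.003 -0.003 0 0.4; 0.018 0.003 -0.003 0 0.6' 60; python3 -m crank '0 0 0 0 0.8; 0 0 0 0 1; 0 0 0 0 1; 0 0 0 0 1;  0 0 0 0 1'; python3 -c "
from h import *
plan([.5807,.1201,.082],.239)"
```

```text
time: 3.8
position: [0.5823, 0.1225, 0.0873]
ee_rot: [0.556, 0.437, 0.556, -0.437]
ft_force: [0.6, 0.1, 0.1]
opening: 0.0638
time: 4.22
position: [0.5821, 0.1223, 0.0869]
ee_rot: [0.556, 0.437, 0.556, -0.437]
ft_force: [-0.5, 0.1, -0.2]
opening: 0.0007
t 4.2167 pos [0.5821 0.1223 0.0869] yaw 0.2388 F [-0.5  0.1 -0.2] op 0.0007 j [-0.    0.58 -0.39  1.72  0.27  0.89 -1.84]
shift [ 0.0049 -0.0019  0.0018] turn -0.0002 norm 0.006
```

```bash
python3 -c "
from h import *
snap('top','t2',(70,60,270,240),4); snap('side','s2',(150,140,345,320),4)
for n in('top','side'): print(proj(n,tool()[0]['position']), [(d['location'],d['conf']) for d in robot.search_frame(n,'tray_grip')])"
```

```text
[[178.11843027 155.71411507]] []
[[220.5851072  254.16428725]] [([0.5814, 0.1168, 0.077], 0.91), ([0.5268, -0.2291, 0.0201], 0.5)]
```

View pics/s2.png

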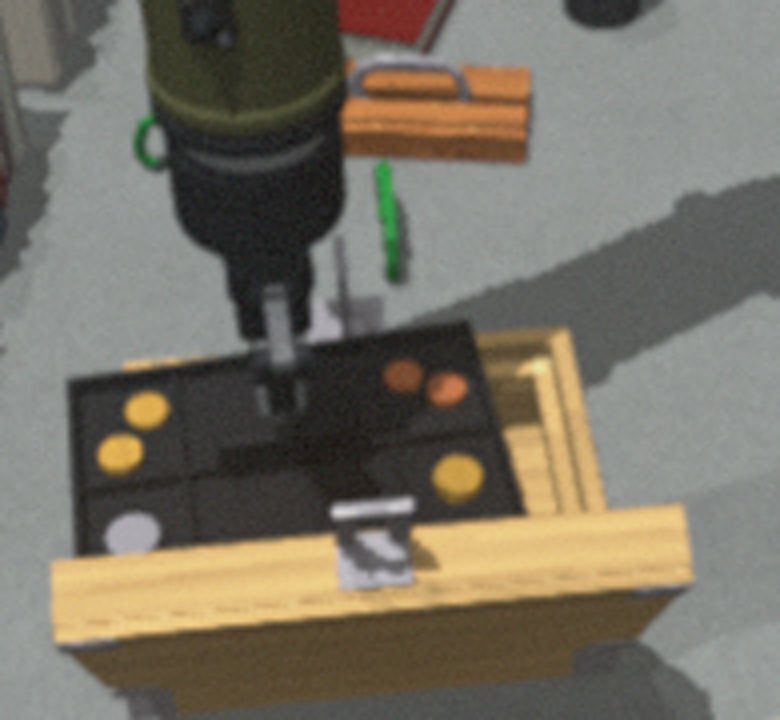

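View pics/t2.png

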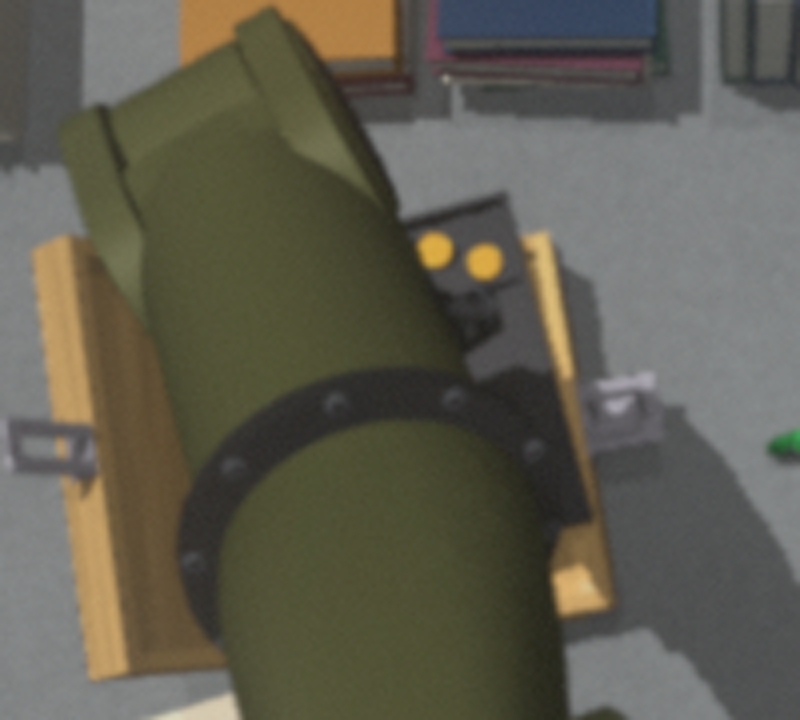

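```bash
python3 -c "
import cv2,numpy as np
a=cv2.imread('pics/s2_raw.png')[205:275,180:255].astype(float); b=cv2.imread('pics/side0.png')[205:275,180:255].astype(float)
f=lambda a:cv2.resize(np.clip((a/255)**.5*255,0,255).astype('uint8'),None,fx=7.5,fy=7.5,interpolation=cv2.INTER_CUBIC)
cv2.imwrite('pics/s2b.png',f(a)); cv2.imwrite('pics/s0b.png',f(b))
a=cv2.imread('pics/t1_raw.png')[120:185,155:215].astype(float)
cv2.imwrite('pics/t1b.png',f(a))"
```

```text
(no output)
```

View pics/s2b.png

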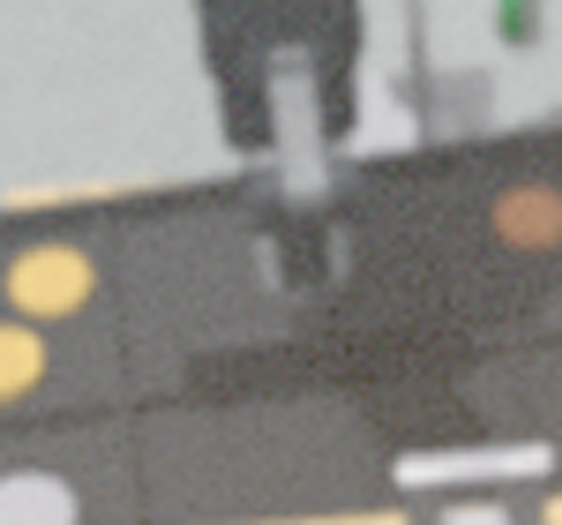

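View pics/s0b.png

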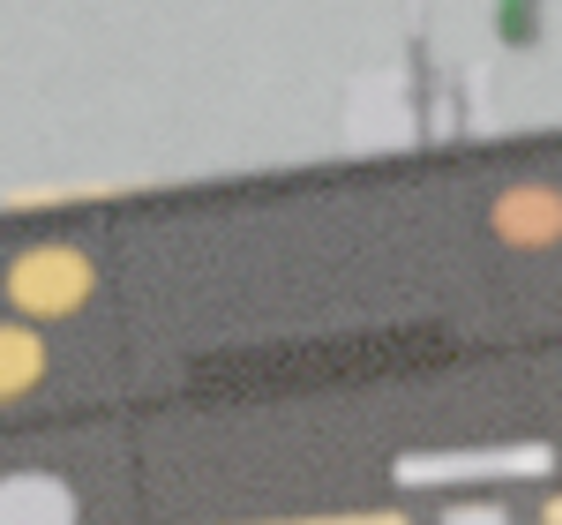

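View pics/t1b.png

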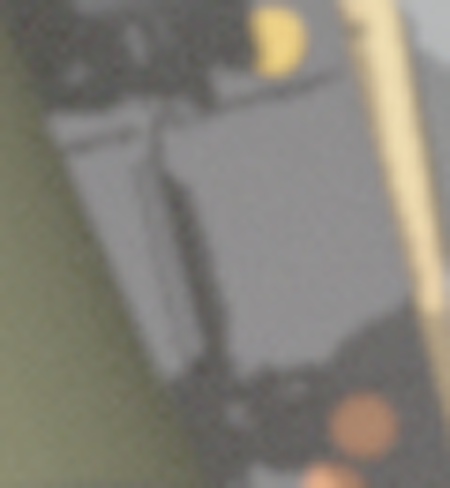

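```bash
python3 -c "
from h import *
print(proj('side',[[.5803,.1292,.2197],[.5803,.17,.2327],[.58,.08,.2327],[.5821,.1223,.0869],[.5821,.1223,.1]]))
print(proj('top',[[.5803,.1292,.2197],[.5821,.1223,.0869],[.58,.08,.0869]]))
print(onz('side',[[220.7,243]],.09),onz('side',[[220.7,243]],.1),onz('side',[[219.2,202.5]],.233))
"
```

```text
[[216.13487619 208.59558318]
 [212.54748844 219.68799871]
 [219.10752095 185.15994901]
 [220.58273067 254.12393143]
 [220.13968065 249.79398246]]
[[163.59442453 144.64726214]
 [178.13318517 155.70373051]
 [195.18429685 156.08596305]]
[[0.58484165 0.09558622 0.09      ]] [[0.58311431 0.10444099 0.1       ]] [[0.57409967 0.12719726 0.233     ]]
```

```bash
python3 -c "
from h import *
print(proj('top',[[.26,-.568,.192],[.26,-.568,.29],[.26,-.568,.4]]),proj('side',[[.26,-.568,.192],[.26,-.568,.29]]))
a=cv2.imread('pics/top0.png')[250:350,412:512]; cv2.imwrite('pics/g0.png',cv2.resize(np.uint8((a/255)**.6*255),None,fx=5,fy=5))
a=cv2.imread('pics/side0.png')[0:120,320:440]; cv2.imwrite('pics/g1.png',cv2.resize(np.uint8((a/255)**.6*255),None,fx=5,fy=5))
a=cv2.imread('pics/t1_raw.png'); cv2.imwrite('pics/g2.png',np.uint8((a/255)**.6*255))
a=cv2.imread('pics/s1_raw.png'); cv2.imwrite('pics/g3.png',np.uint8((a/255)**.6*255))
"
```

```text
[[487.79145167 284.31014371]
 [515.69872723 289.9967244 ]
 [555.80119776 298.10741844]] [[353.80929395  55.4059056 ]
 [358.69606138  21.7334585 ]]
```

View pics/g0.png

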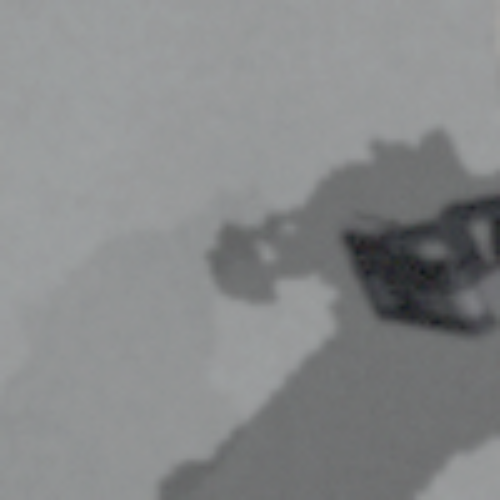

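View pics/g1.png

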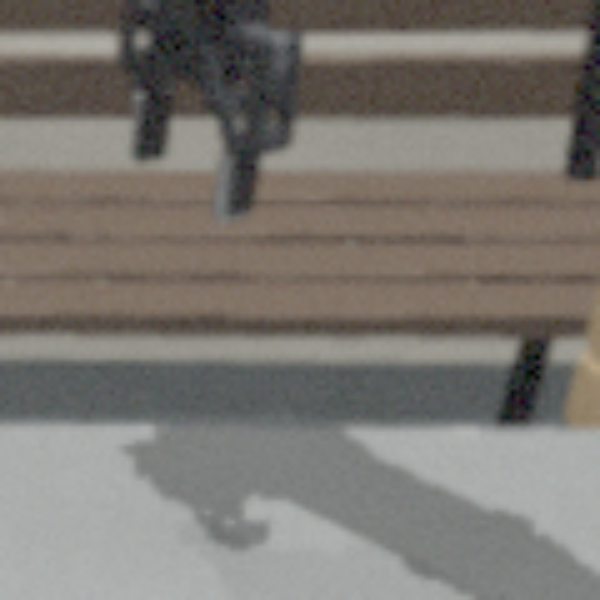

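View pics/g3.png

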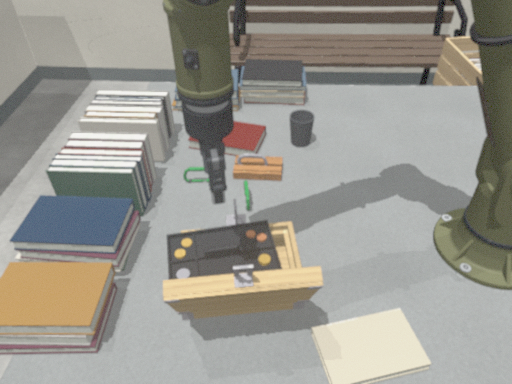

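View pics/g2.png

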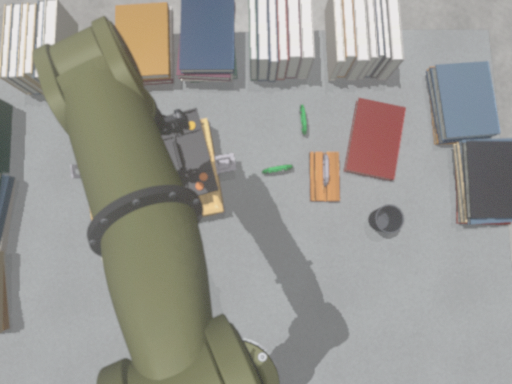

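```bash
python3 -c "
from h import *
print(proj('top',[[0,0,0],[.13,0,0]]),proj('side',[[0,0,0]]))
s,R=tool();p=s['position']
for h in(0,.019,.073,.15,.2): print(h,proj('side',[p+[0,0,h]]),proj('top',[p+[0,0,h]]))
a=cv2.imread('pics/s2_raw.png')[40:280,130:330]; cv2.imwrite('pics/g4.png',cv2.resize(np.uint8((a/255)**.5*255),None,fx=2.5,fy=2.5,interpolation=2))
a=cv2.imread('pics/t2_raw.png')[80:230,120:270]; cv2.imwrite('pics/g5.png',cv2.resize(np.uint8((a/255)**.5*255),None,fx=4,fy=4,interpolation=2))
"
```

```text
[[234.1802761  385.4041616 ]
 [233.04339601 333.79394548]] [[486.24195764 247.10630682]]
0 [[220.61607598 254.16926715]] [[178.12393757 155.73721598]]
0.019 [[219.97099263 247.8623338 ]] [[176.68363629 154.22027912]]
0.073 [[218.02689023 228.91596581]] [[172.2765329  149.57781353]]
0.15 [[214.93161836 198.93798924]] [[165.05320541 141.96587635]]
0.2 [[212.68178121 177.29026475]] [[159.64294377 136.26221511]]
```

View pics/g4.png

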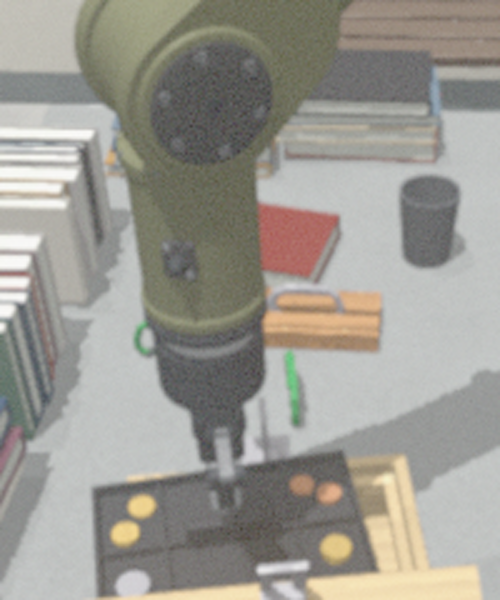

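View pics/g5.png

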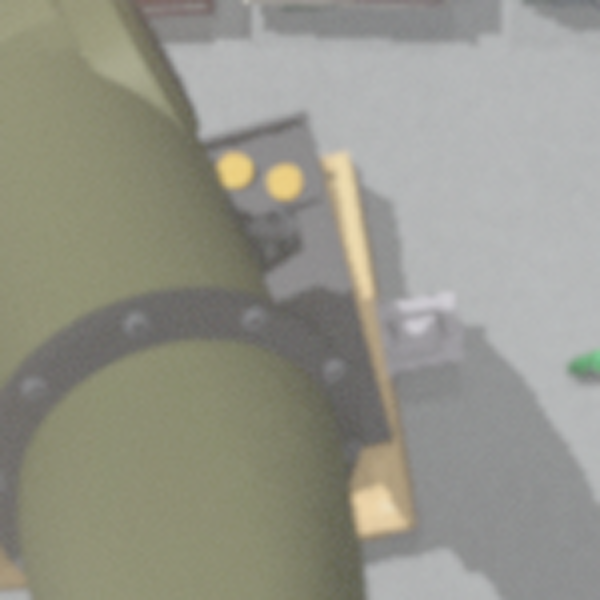

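```bash
python3 -m crank '-0.03 0 0 0 1; -0.06 0 0 0 1; -0.06 0.03 0.03 0 1; -0.06 0.03 0.06 0 1; -0.06 0.03 0.08 0 1'; python3 -m crank '0 0 0.03 0 1; 0 0 0.06 0 1; 0 0 0.08 0 1; 0 0 0.08 0 1';python3 -c "
from h import *
snap('side','s3'); snap('top','t3')
s,R=tool();p=s['position'];print(p,R.round(2))
for h in(0,.019,.073,.15,.2): print(h,proj('side',[p+[0,0,h]]),proj('top',[p+[0,0,h]]))
for n in 's','t':
  a=cv2.imread(f'pics/{n}3.png'); m=proj({'s':'side','t':'top'}[n],[p])[0].astype(int); m=np.maximum(m,75)
  a=a[m[1]-75:m[1]+75,m[0]-75:m[0]+75]; cv2.imwrite(f'pics/{n}3b.png',cv2.resize(np.uint8((a/255)**.5*255),None,fx=4,fy=4,interpolation=2))
"
```

```text
time: 4.83
position: [0.632, 0.0488, 0.1472]
ee_rot: [0.556, 0.437, 0.555, -0.437]
ft_force: [-0.7, -0.5, -0.7]
opening: 0.0006
time: 5.17
position: [0.6497, -0.0333, 0.1461]
ee_rot: [0.555, 0.438, 0.554, -0.44]
ft_force: [0.3, -0.7, 0.4]
opening: -0.0
[ 0.6489606  -0.02708355  0.14645378] [[-0.    0.97  0.23]
 [ 0.    0.23 -0.97]
 [-1.   -0.   -0.  ]]
0 [[196.18872831 182.16520039]] [[236.87204138 121.15637103]]
0.019 [[195.25565868 175.40438548]] [[236.52766433 118.86474457]]
0.073 [[192.45086946 155.15248619]] [[235.46963688 111.82300278]]
0.15 [[188.00735322 123.28185929]] [[233.72145673 100.18396055]]
0.2 [[184.79435173 100.39545438]] [[232.40055701  91.38636876]]
```

View pics/s3b.png

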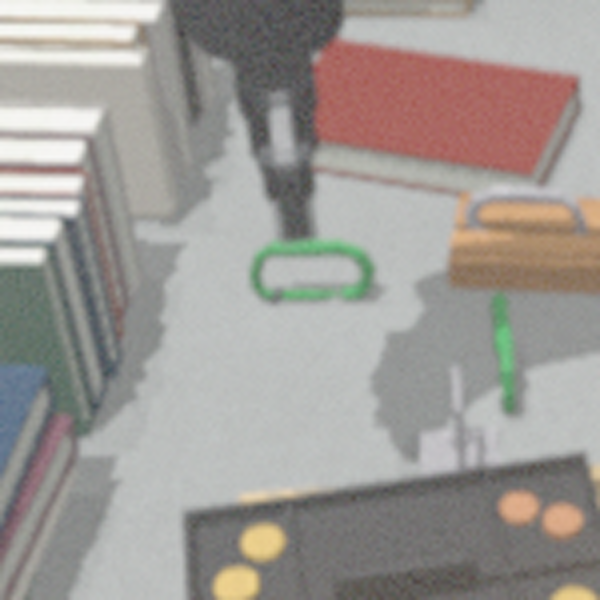

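View pics/t3b.png

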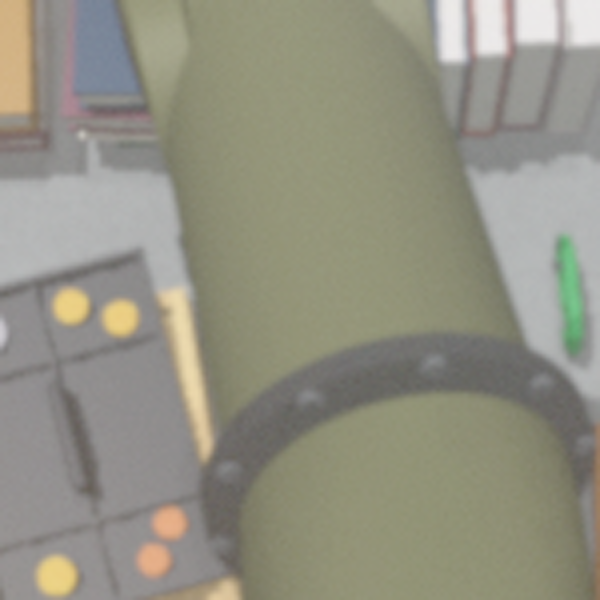

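The side view shows the fingertips 30–40 mm short of the reported TCP, and the fingers closed without meeting the ridge. I'll touch the bare table with closed fingers to calibrate the tip height.

```bash
python3 -m crank '0.03 0 0.02 0 1; 0.06 0 0.03 0 1; 0.09 0 0.03 0 1; 0.12 0 0.03 0 1; 0.12 0 0.03 0 1'; python3 -c "
from h import *
snap('side','s4',(130,100,280,250),4)
plan([.649,-.06,.02],.239)
s,R=tool();p=s['position']
for h in(0,.019,.035): print(h,(proj('side',[p+[0,0,h]])-[130,100])*4)
"
```

```text
time: 5.68
position: [0.6518, -0.0535, 0.021]
ee_rot: [0.553, 0.435, 0.559, -0.438]
ft_force: [-1.6, -0.8, -1.1]
opening: 0.0
t 5.7333 pos [ 0.6536 -0.0534  0.0242] yaw 0.241 F [-0.   0.1  1.6] op -0.0001 j [ 0.25  0.73 -0.36  1.6   0.31  0.87 -1.55]
shift [ 0.0042 -0.006   0.0054] turn 0.002 norm 0.009
0 [[285.41377814 455.41039453]]
0.019 [[282.31907188 432.51084075]]
0.035 [[279.65104805 412.79607095]]
```

View pics/s4.png

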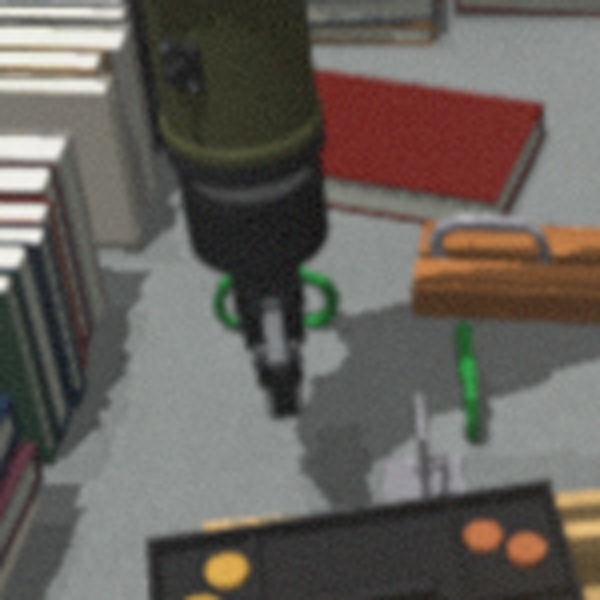

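```bash
python3 -m crank '0.004 0 0 0 1; 0.008 0 0 0 1; 0.012 0 0 0 1; 0.012 0 0 0 1; 0.012 0 0 0 1'; python3 -m crank '0.003 0 0 0 1; 0.006 0 0 0 1; 0.006 0 0 0 1; 0.006 0 0 0 1'; python3 -m crank '0.003 0 0 0 1; 0.006 0 0 0 1; 0.006 0 0 0 1; 0.006 0 0 0 1'
```

```text
time: 6.15
position: [0.6565, -0.0551, 0.0156]
ee_rot: [0.556, 0.437, 0.556, -0.437]
ft_force: [0.9, -0.5, -0.3]
opening: 0.0002
time: 6.48
position: [0.6559, -0.0552, 0.0086]
ee_rot: [0.556, 0.437, 0.556, -0.437]
ft_force: [-0.3, -0.2, -0.1]
opening: 0.0001
time: 6.82
position: [0.6559, -0.0551, 0.0024]
ee_rot: [0.556, 0.437, 0.556, -0.437]
ft_force: [0.3, -0.4, -0.8]
opening: 0.0003
```

```bash
python3 -m crank '0.002 0 0 0 1; 0.004 0 0 0 1; 0.004 0 0 0 1; 0.004 0 0 0 1'; python3 -m crank '0.002 0 0 0 1; 0.004 0 0 0 1; 0.004 0 0 0 1; 0.004 0 0 0 1'; python3 -c "
from h import *
snap('side','s5',(130,100,280,250),4)"
```

```text
time: 7.15
position: [0.656, -0.0552, -0.0014]
ee_rot: [0.556, 0.437, 0.556, -0.437]
ft_force: [0.1, -0.2, 0.2]
opening: 0.0002
time: 7.48
position: [0.656, -0.0552, -0.0054]
ee_rot: [0.556, 0.437, 0.556, -0.437]
ft_force: [0.3, -0.6, 0.7]
opening: -0.0005
```

View pics/s5.png

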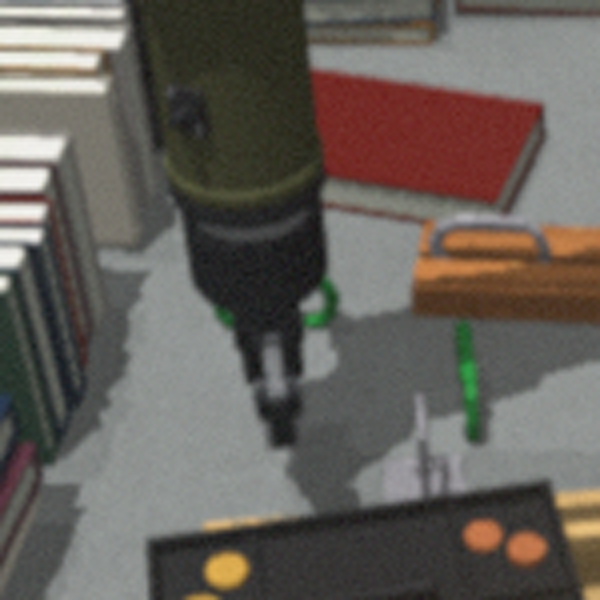

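```bash
python3 -m crank '0.003 0 0 0 1; 0.006 0 0 0 1; 0.009 0 0 0 1; 0.009 0 0 0 1';python3 -m crank '0.002 0 0 0 1; 0.004 0 0 0 1; 0.004 0 0 0 1; 0.004 0 0 0 1';python3 -m crank '0.002 0 0 0 1; 0.004 0 0 0 1; 0.004 0 0 0 1; 0.004 0 0 0 1'
```

```text
time: 7.87
position: [0.6556, -0.0551, -0.0151]
ee_rot: [0.556, 0.437, 0.556, -0.437]
ft_force: [-0.7, -0.5, -0.6]
opening: 0.0
time: 8.2
position: [0.6561, -0.0551, -0.0183]
ee_rot: [0.556, 0.437, 0.556, -0.437]
ft_force: [-0.2, -0.3, 0.2]
opening: -0.0004
time: 8.53
position: [0.656, -0.0552, -0.0224]
ee_rot: [0.556, 0.437, 0.556, -0.437]
ft_force: [-0.3, -0.9, -0.6]
opening: 0.0
```

```bash
python3 -m crank '0.002 0 0 0 1; 0.004 0 0 0 1; 0.004 0 0 0 1; 0.004 0 0 0 1';python3 -m crank '0.002 0 0 0 1; 0.003 0 0 0 1; 0.003 0 0 0 1';python3 -m crank '0.002 0 0 0 1; 0.003 0 0 0 1; 0.003 0 0 0 1'
```

```text
time: 8.87
position: [0.656, -0.0552, -0.0264]
ee_rot: [0.556, 0.437, 0.556, -0.437]
ft_force: [-0.1, 0.5, -0.3]
opening: 0.0002
time: 9.12
position: [0.656, -0.0551, -0.0295]
ee_rot: [0.556, 0.437, 0.556, -0.437]
ft_force: [-0.3, -1.1, 0.1]
opening: -0.0001
time: 9.37
position: [0.6559, -0.0552, -0.0326]
ee_rot: [0.556, 0.437, 0.556, -0.437]
ft_force: [-0.6, -0.2, -0.1]
opening: -0.0001
```

```bash
python3 -m crank '0.001 0 0 0 1; 0.002 0 0 0 1; 0.002 0 0 0 1';python3 -m crank '0.001 0 0 0 1; 0.002 0 0 0 1; 0.002 0 0 0 1'; python3 -c "
from h import *
snap('side','s6',(130,100,280,250),4)"
```

```text
time: 9.62
position: [0.6561, -0.0552, -0.0344]
ee_rot: [0.556, 0.437, 0.556, -0.437]
ft_force: [-0.2, 0.1, -0.1]
opening: -0.0005
time: 9.87
position: [0.656, -0.0552, -0.0364]
ee_rot: [0.556, 0.437, 0.556, -0.437]
ft_force: [-0.4, -0.3, -0.8]
opening: 0.0
```

View pics/s6.png

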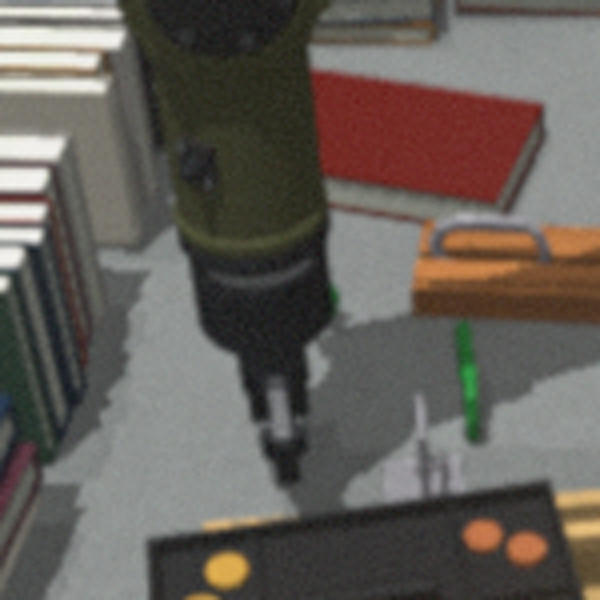

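```bash
python3 -c "
from h import *
for z in(0,.005,.01,.02): print(onz('side',[[202,220.3]],z))
for z in(.02,.03,.04): print(onz('side',[[130+285/4,100+413/4]],z+.024), onz('side',[[130+283/4,100+443/4]],z-.0054))
"; python3 -m crank '0.001 0 0 0 1; 0.002 0 0 0 1; 0.002 0 0 0 1';python3 -m crank '0.001 0 0 0 1; 0.002 0 0 0 1; 0.002 0 0 0 1'
```

```text
[[ 0.65466025 -0.05550061  0.        ]]
[[ 0.65344295 -0.05060804  0.005     ]]
[[ 0.65222565 -0.04571547  0.01      ]]
[[ 0.64979106 -0.03593033  0.02      ]]
[[ 0.65432906 -0.06934447  0.044     ]] [[ 0.65907739 -0.07368707  0.0146    ]]
[[ 0.65175096 -0.05877276  0.054     ]] [[ 0.65653689 -0.06347055  0.0246    ]]
[[ 0.64917285 -0.04820104  0.064     ]] [[ 0.6539964  -0.05325403  0.0346    ]]
time: 10.17
position: [0.656, -0.0552, -0.0385]
ee_rot: [0.556, 0.437, 0.556, -0.437]
ft_force: [0.7, 0.7, 0.4]
opening: -0.0
time: 10.42
position: [0.6563, -0.0552, -0.0393]
ee_rot: [0.556, 0.437, 0.556, -0.437]
ft_force: [-3.1, 0.0, 7.5]
opening: 0.0002
```

Contact came at a reported z of -0.039, so the true tip is 39 mm above the reported TCP, and the measured xy agrees. I'll correct for that and go back to the tray.

```bash
sed -i 's/s,R=tool(); return R.T@(np.array(P)-s/s,R=tool(); return R.T@(np.array(P)-[0,0,.0388]-s/' h.py; python3 -c "
from h import *
plan([.5807,.1201,.13],.239)"
```

```text
t 10.4167 pos [ 0.6563 -0.0552 -0.0393] yaw 0.2387 F [-3.1  0.   7.5] op 0.0002 j [ 0.23  0.81 -0.32  1.64  0.34  0.75 -1.59]
shift [-0.1306 -0.0319 -0.1882] turn -0.0003 norm 0.231
```

```bash
python3 -m crank '-0.04 0 0 0 0.6; -0.08 0 0 0 0.3; -0.12 0 -0.01 0 0; -0.15 0 -0.03 0 0; -0.15 -0.006 -0.065 0 0'; python3 -m crank '0 -0.006 -0.03 0 0; 0 -0.012 -0.06 0 0; 0 -0.02 -0.09 0 0; 0 -0.026 -0.123 0 0; 0 -0.026 -0.123 0 0';  python3 -m crank '0 0 0 0 0; 0 0 0 0 0';python3 -c "
from h import *
plan([.5807,.1201,.083],.239)"
```

```text
time: 10.83
position: [0.6403, 0.0034, 0.1166]
ee_rot: [0.558, 0.441, 0.551, -0.436]
ft_force: [1.6, 1.4, -0.0]
opening: 0.0601
time: 11.25
position: [0.5772, 0.1286, 0.1105]
ee_rot: [0.557, 0.435, 0.559, -0.433]
ft_force: [0.0, 1.5, -0.4]
opening: 0.0857
time: 11.42
position: [0.5808, 0.1194, 0.1098]
ee_rot: [0.556, 0.437, 0.556, -0.437]
ft_force: [-0.2, -0.3, -0.1]
opening: 0.0853
t 11.4167 pos [0.5808 0.1194 0.1098] yaw 0.239 F [-0.2 -0.3 -0.1] op 0.0853 j [ 0.    0.55 -0.39  1.7   0.25  0.94 -1.82]
shift [ 0.0656  0.     -0.0007] turn -0.0 norm 0.066
```

```bash
python3 -m crank '0.03 0 0 0 0; 0.05 0 0 0 0; 0.06 0 0 0 0; 0.065 0 0 0 0; 0.065 0 0 0 0.3' 60; python3 -m crank '0 0 0 0 0.7; 0 0 0 0 1; 0 0 0 0 1; 0 0 0 0 1; 0 0 0 0 1'; python3 -c "
from h import *
plan([.5807,.1201,.083],.239); print(b2w(0,0,.08))"
```

```text
time: 11.83
position: [0.5805, 0.1188, 0.0439]
ee_rot: [0.555, 0.437, 0.556, -0.438]
ft_force: [-0.1, 0.5, 0.1]
opening: 0.0754
time: 12.25
position: [0.581, 0.12, 0.0454]
ee_rot: [0.556, 0.437, 0.556, -0.437]
ft_force: [-0.1, 0.6, -0.1]
opening: 0.0121
t 12.25 pos [0.581  0.12   0.0454] yaw 0.2388 F [-0.1  0.6 -0.1] op 0.0121 j [-0.02  0.62 -0.36  1.77  0.29  0.8  -1.86]
shift [ 0.0012 -0.0002 -0.0001] turn -0.0002 norm 0.001
[0.5481 0.1164 0.08  ]
```

```bash
python3 -m crank '0 0 0 0 1; 0 -0.008 -0.001 0.03 1; 0 -0.016 -0.002 0.06 1; 0 -0.024 -0.003 0.084 1; 0 -0.026 -0.0035 0.084 1'; python3 -c "
from h import *
plan([.5481,.1164,.083],BOX[2])"
```

```text
time: 12.67
position: [0.5535, 0.1171, 0.045]
ee_rot: [0.537, 0.46, 0.537, -0.46]
ft_force: [1.7, 0.3, -0.2]
opening: 0.0086
t 12.6667 pos [0.5535 0.1171 0.045 ] yaw 0.1538 F [ 1.7  0.3 -0.2] op 0.0086 j [-0.03  0.59 -0.34  1.84  0.27  0.76 -1.94]
shift [ 0.0008 -0.0055 -0.0002] turn -0.0015 norm 0.006
```

Now press gently down (a few mm) while sliding the last millimetres.

```bash
python3 -m crank '0.002 -0.003 0 0 1; 0.003 -0.0055 0 0 1; 0.003 -0.0055 0 0 1; 0.003 -0.0055 0 0 1'; python3 -c "
from h import *
plan([.5481,.1164,.083],BOX[2])
snap('side','s7',(150,140,345,320),4); snap('top','t7',(70,60,270,240),4)"
```

```text
time: 13.0
position: [0.5494, 0.1165, 0.0419]
ee_rot: [0.537, 0.46, 0.537, -0.46]
ft_force: [2.1, 0.3, 2.2]
opening: 0.0085
t 13.0 pos [0.5494 0.1165 0.0419] yaw 0.1553 F [2.1 0.3 2.2] op 0.0085 j [-0.03  0.59 -0.34  1.86  0.28  0.74 -1.94]
shift [-0.0023 -0.0013 -0.0001] turn -0.0 norm 0.003
```

View pics/s7.png

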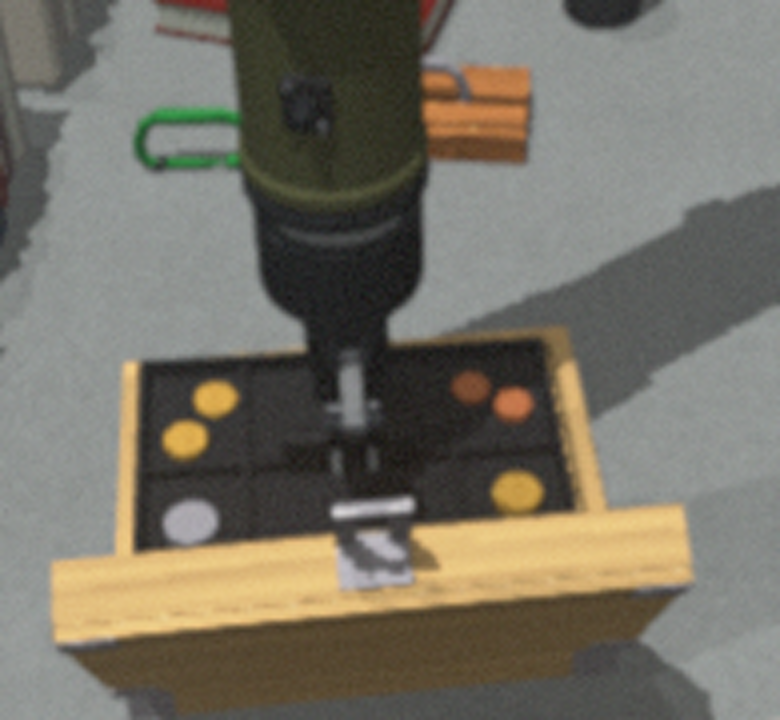

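View pics/t7.png

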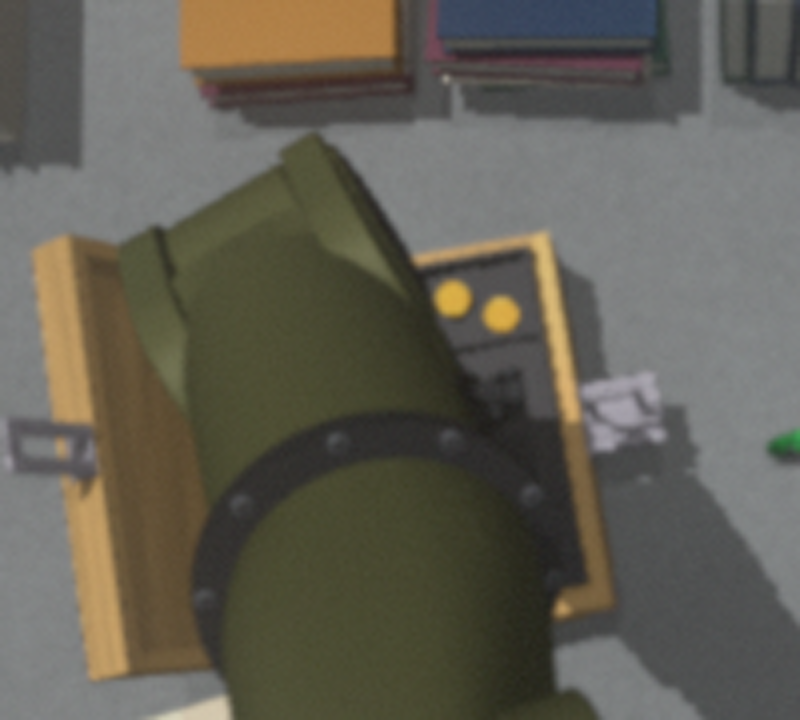

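```bash
python3 -m crank '0.002 -0.0005 0 0 1; 0.004 -0.001 0 0 1; 0.006 -0.001 0 0 1; 0.006 -0.001 0 0 1'; python3 -m crank '0.003 0 0 0 1; 0.006 0 0 0 1; 0.006 0 0 0 1'
```

```text
time: 13.43
position: [0.5486, 0.1163, 0.0382]
ee_rot: [0.538, 0.46, 0.536, -0.459]
ft_force: [-6.6, -1.4, 27.5]
opening: 0.0089
time: 13.68
position: [0.5496, 0.1164, 0.0364]
ee_rot: [0.539, 0.461, 0.535, -0.459]
ft_force: [-15.8, -4.5, 66.3]
opening: 0.009
```

```bash
python3 -m crank '-0.004 0 0 0 1; -0.009 0 0 0 1; -0.009 0 0 0 1';python3 -c "
from h import *
plan([.5481,.1164,.083],BOX[2])
snap('side','s8'); snap('top','t8')
for z in(.075,.089):
  L=[(.1075,-.0725,z),(-.1075,-.0725,z),(-.1075,.0725,z),(.1075,.0725,z)]
  print(z,((proj('top',T2(BOX,L))-[70,60]+.5)*4).round().tolist(),((proj('side',T2(BOX,L))-[150,140]+.5)*4).round().tolist())
a=cv2.imread('pics/s8.png')[215:285,175:305]; cv2.imwrite('pics/s8b.png',cv2.resize(np.uint8((a/255)**.6*255),None,fx=6,fy=6,interpolation=2))
a=cv2.imread('pics/t8.png')[110:220,170:240]; cv2.imwrite('pics/t8b.png',cv2.resize(np.uint8((a/255)**.6*255),None,fx=5.4,fy=5.4,interpolation=2))
"
```

```text
time: 13.93
position: [0.5471, 0.1158, 0.0388]
ee_rot: [0.537, 0.459, 0.537, -0.46]
ft_force: [0.4, 1.1, -2.8]
opening: 0.0083
t 13.9333 pos [0.5471 0.1158 0.0388] yaw 0.1547 F [ 0.4  1.1 -2.8] op 0.0083 j [-0.03  0.59 -0.34  1.87  0.28  0.74 -1.94]
shift [-0.0054  0.001  -0.0005] turn -0.0006 norm 0.005
0.075 [[534.0, 256.0], [591.0, 590.0], [360.0, 632.0], [308.0, 297.0]] [[143.0, 380.0], [543.0, 347.0], [588.0, 564.0], [136.0, 606.0]]
0.089 [[531.0, 250.0], [589.0, 589.0], [355.0, 631.0], [302.0, 292.0]] [[140.0, 362.0], [544.0, 329.0], [589.0, 546.0], [132.0, 588.0]]
```

View pics/s8b.png

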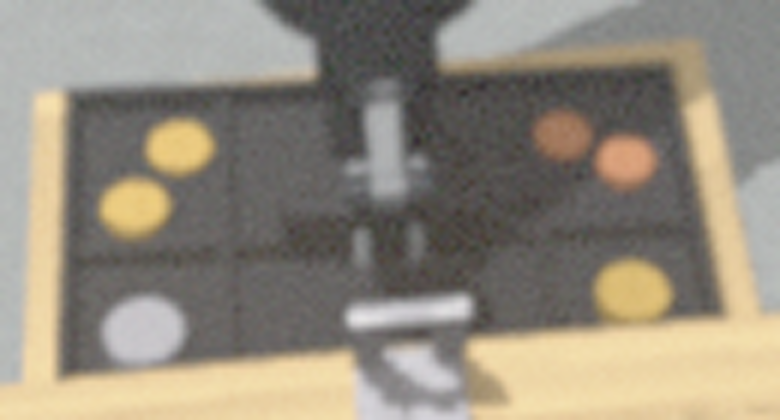

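View pics/t8b.png

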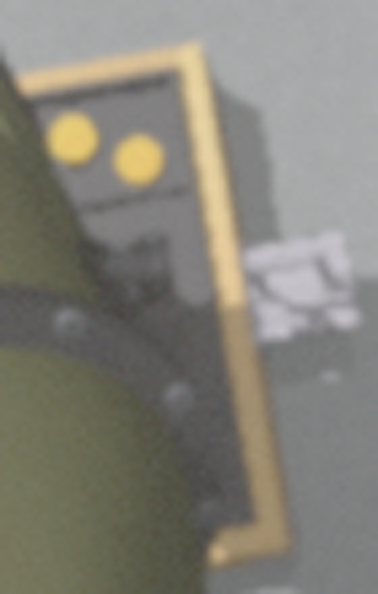

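```bash
python3 -m crank '0 0 0 0 0.5; 0 0 0 0 0.3; -0.03 0 0 0 0.3; -0.06 0 0 0 0.3; -0.08 -0.0 -0.02 0 0.3'; python3 -m crank '0 0 0.03 0 0.3; 0 0 0.07 0 0.3; 0 0 0.11 0 0.3; 0 0 0.14 0 0.3; 0 0 0.14 0 0.3'; python3 -c "
from h import *
plan([.5481,.1164,.083],BOX[2])
snap('side','s9'); snap('top','t9')
a=cv2.imread('pics/s9.png')[210:285,175:305]; cv2.imwrite('pics/s9b.png',cv2.resize(np.uint8((a/255)**.6*255),None,fx=6,fy=6,interpolation=2))
a=cv2.imread('pics/t9.png')[110:230,130:240]; cv2.imwrite('pics/t9b.png',cv2.resize(np.uint8((a/255)**.6*255),None,fx=5,fy=5,interpolation=2))
"
```

```text
time: 14.45
position: [0.5463, 0.1318, 0.1201]
ee_rot: [0.537, 0.461, 0.535, -0.462]
ft_force: [1.0, -0.3, -0.3]
opening: 0.0597
time: 14.87
position: [0.5671, -0.0114, 0.118]
ee_rot: [0.536, 0.461, 0.534, -0.464]
ft_force: [-1.1, -0.3, -0.5]
opening: 0.0597
t 14.8667 pos [ 0.5671 -0.0114  0.118 ] yaw 0.145 F [-1.1 -0.3 -0.5] op 0.0597 j [ 0.21  0.5  -0.36  1.76  0.22  0.92 -1.67]
shift [ 0.0732 -0.0002 -0.1295] turn -0.0103 norm 0.149
```

View pics/s9b.png

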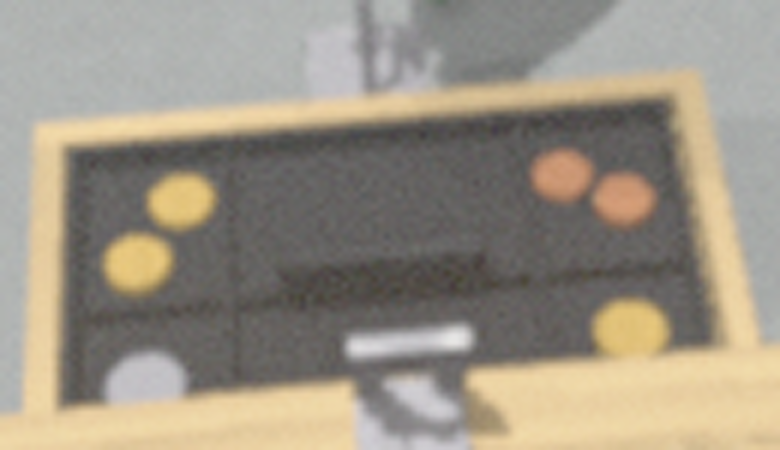

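View pics/t9b.png

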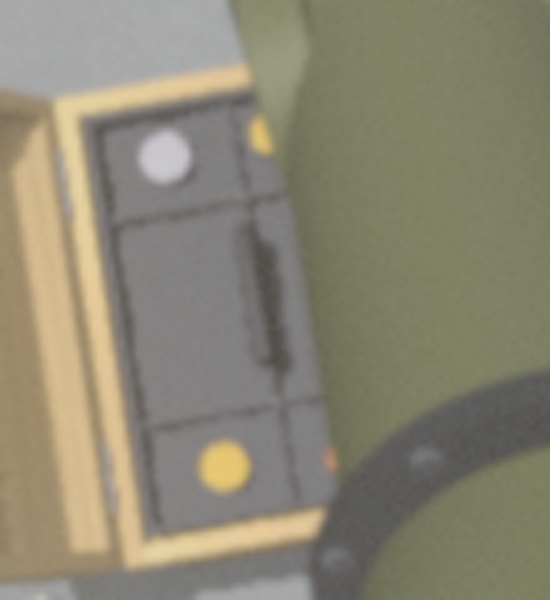

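```bash
cat >> h.py <<'E'
def lid(x,r,h,th): return b2w(x,.085-r*np.cos(th)+h*np.sin(th),.075+r*np.sin(th)+h*np.cos(th))
E
python3 -c "
from h import *
obs=[((.12,.17,0),(52,563)),((-.12,.17,0),(685,505)),((.12,.17,.03),(57,642)),((-.12,.17,.03),(692,583))]
for th in np.arange(1.8,2.12,.05):
  e=[ (proj('side',lid(*a,th))[0]-[150,140]+.5)*4-u for a,u in obs]; print(round(th,2),np.round(e,0).tolist())
"
```

```text
1.8 [[-5.0, -101.0], [-26.0, -96.0], [-12.0, -109.0], [-19.0, -105.0]]
1.85 [[-5.0, -81.0], [-22.0, -76.0], [-12.0, -86.0], [-16.0, -84.0]]
1.9 [[-6.0, -60.0], [-18.0, -56.0], [-12.0, -63.0], [-12.0, -61.0]]
1.95 [[-6.0, -39.0], [-15.0, -36.0], [-11.0, -39.0], [-9.0, -39.0]]
2.0 [[-6.0, -17.0], [-11.0, -15.0], [-10.0, -15.0], [-6.0, -15.0]]
2.05 [[-6.0, 6.0], [-8.0, 7.0], [-10.0, 9.0], [-4.0, 8.0]]
2.1 [[-5.0, 29.0], [-5.0, 29.0], [-9.0, 33.0], [-1.0, 31.0]]
```

```bash
python3 -c "
from h import *
print(b2w(-.07,.25)); plan(b2w(-.07,.25,.31),BOX[2])"
```

```text
[0.44027331 0.35256394 0.        ]
t 14.9667 pos [ 0.5665 -0.0039  0.1182] yaw 0.1514 F [-0.5  0.3 -0.9] op 0.06 j [ 0.21  0.5  -0.37  1.76  0.22  0.92 -1.67]
shift [-0.1528 -0.0711 -0.3715] turn -0.0039 norm 0.408
```

```bash
python3 -m crank '-0.04 0 0 0 1; -0.08 0 0 0 1; -0.12 -0.008 0 0 1; -0.153 -0.015 -0.02 0 1; -0.153 -0.02 -0.06 0 1'; python3 -m crank '0 -0.008 -0.039 0 1; 0 -0.016 -0.078 0 1; 0 -0.024 -0.117 0 1; 0 -0.03 -0.156 0 1; 0 -0.035 -0.195 0 1'; python3 -c "
from h import *
plan(b2w(-.07,.25,.31),BOX[2])"
```

```text
time: 15.38
position: [0.5407, 0.0519, 0.2781]
ee_rot: [0.539, 0.464, 0.533, -0.459]
ft_force: [2.2, 0.5, -0.1]
opening: 0.0006
time: 15.8
position: [0.4706, 0.2446, 0.272]
ee_rot: [0.538, 0.459, 0.538, -0.459]
ft_force: [0.4, 0.4, 0.5]
opening: 0.0001
t 15.8 pos [0.4706 0.2446 0.272 ] yaw 0.1579 F [0.4 0.4 0.5] op 0.0001 j [-0.17  0.32 -0.5   1.61  0.16  1.25 -2.11]
shift [ 0.0008 -0.013  -0.1114] turn 0.0026 norm 0.112
```

```bash
python3 -m crank '0 -0.004 -0.038 0 1; 0 -0.008 -0.076 0 1; 0 -0.012 -0.11 0 1; 0.03 -0.012 -0.11 0 1; 0.07 -0.012 -0.11 0 1'; python3 -m crank '0.03 0 0 0 1; 0.055 0 0 0 1; 0.055 0 0 0 1'; python3 -c "
from h import *
plan(b2w(-.07,.21,.185),BOX[2]); snap('side','s10',(130,130,370,330),3.3);snap('top','t10',(50,60,270,240),3.6)"
```

```text
time: 16.22
position: [0.4422, 0.3546, 0.2038]
ee_rot: [0.539, 0.46, 0.54, -0.455]
ft_force: [1.0, -0.4, -0.5]
opening: -0.0001
time: 16.47
position: [0.4402, 0.3471, 0.1419]
ee_rot: [0.537, 0.456, 0.539, -0.462]
ft_force: [-0.1, -1.4, -0.6]
opening: -0.0001
t 16.4667 pos [0.4402 0.3471 0.1419] yaw 0.1581 F [-0.1 -1.4 -0.6] op -0.0001 j [-0.39  0.49 -0.49  1.74  0.26  1.   -2.39]
shift [-0.0042  0.0008  0.0346] turn 0.0028 norm 0.035
```

View pics/s10.png

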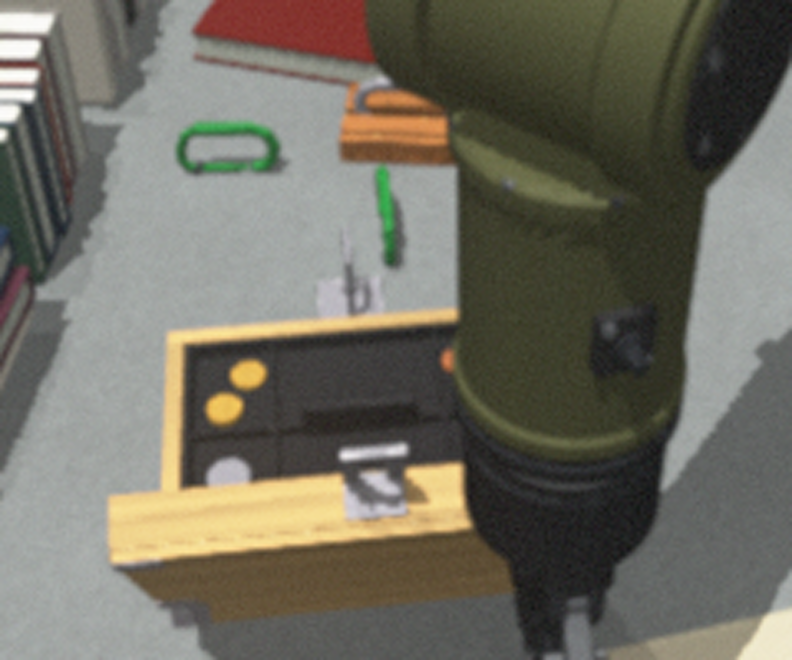

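View pics/t10.png

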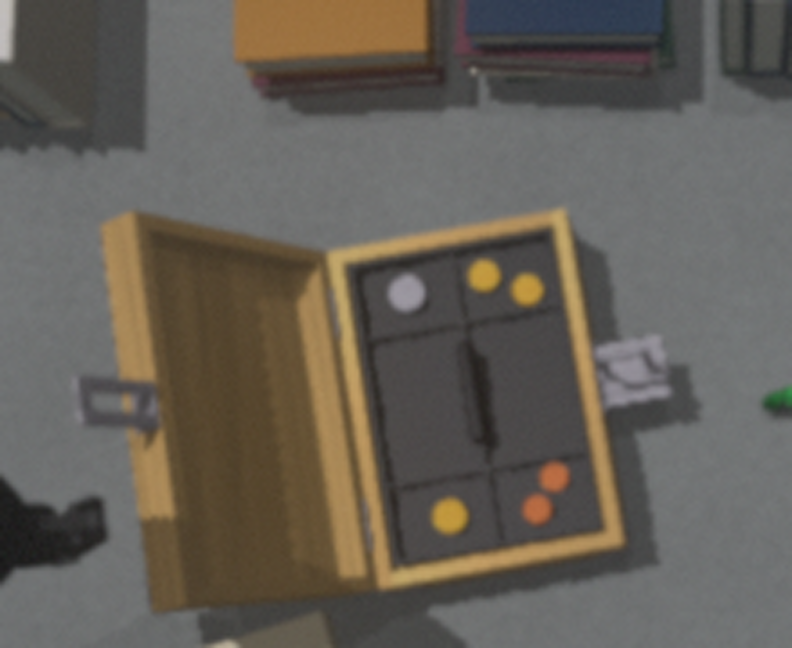

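```bash
python3 -m crank '-0.002 0 0.02 0 1; -0.008 0 0.04 0 1; -0.01 0 0.055 0 1; -0.012 0 0.07 0 1; -0.013 0 0.085 0 1'; python3 -c "
from h import *
s,R=tool(); d=rel(b2w(-.07,0,0)); print('box y',d[2],'z',d[0], 'x',-d[1]); plan(b2w(-.07,.127,.195),BOX[2])"
```

```text
time: 16.98
position: [0.4586, 0.2688, 0.1643]
ee_rot: [0.538, 0.463, 0.538, -0.455]
ft_force: [-0.0, 5.4, 4.6]
opening: -0.0001
box y 0.16584419766186467 z 0.20183430044656703 x 0.007138739492447507
t 16.9833 pos [0.4586 0.2688 0.1643] yaw 0.158 F [-0.   5.4  4.6] op -0.0001 j [-0.22  0.41 -0.5   1.8   0.23  0.99 -2.23]
shift [ 0.0078 -0.0053  0.0375] turn 0.0027 norm 0.039
```

```bash
python3 -m crank '0.002 -0.002 0.015 0 1; 0.002 -0.004 0.03 0 1; -0.006 -0.005 0.046 0 1; -0.014 -0.005 0.062 0 1; -0.018 -0.005 0.078 0 1'; python3 -c "
from h import *
s,R=tool(); d=rel(b2w(-.07,0,0)); print('box y',d[2],'z',d[0], 'x',-d[1]); plan(b2w(-.07,.048,.222),BOX[2])"
```

```text
time: 17.4
position: [0.4655, 0.1885, 0.1816]
ee_rot: [0.538, 0.462, 0.537, -0.457]
ft_force: [-0.0, 3.7, -1.7]
opening: -0.0001
box y 0.08468771040500629 z 0.22010972515294952 x 0.001005142595595366
t 17.4 pos [0.4655 0.1885 0.1816] yaw 0.1571 F [-0.   3.7 -1.7] op -0.0001 j [-0.07  0.35 -0.5   1.84  0.2   1.   -2.06]
shift [-0.0017  0.0004  0.036 ] turn 0.0018 norm 0.036
```

```bash
python3 -m crank '-0.002 0 0.018 0 1; -0.001 0 0.036 0 1; 0.006 0 0.055 0 1; 0.015 0 0.073 0 1; 0.028 0 0.088 0 1'; python3 -c "
from h import *
s,R=tool(); d=rel(b2w(-.07,0,0)); print('box y',d[2],'z',d[0], 'x',-d[1]); plan(b2w(-.07,-.018,.173),BOX[2]); snap('side','s11',(130,100,370,300),3.3)"
```

```text
time: 17.82
position: [0.4801, 0.0997, 0.1529]
ee_rot: [0.539, 0.462, 0.536, -0.458]
ft_force: [1.5, 0.1, 1.6]
opening: 0.0003
box y -0.005868313137061535 z 0.19173466430671365 x 0.0015063262380474623
t 17.8167 pos [0.4801 0.0997 0.1529] yaw 0.1553 F [1.5 0.1 1.6] op 0.0003 j [ 0.09  0.36 -0.47  1.91  0.2   0.92 -1.9 ]
shift [ 0.0187 -0.0004  0.012 ] turn 0.0 norm 0.022
```

View pics/s11.png

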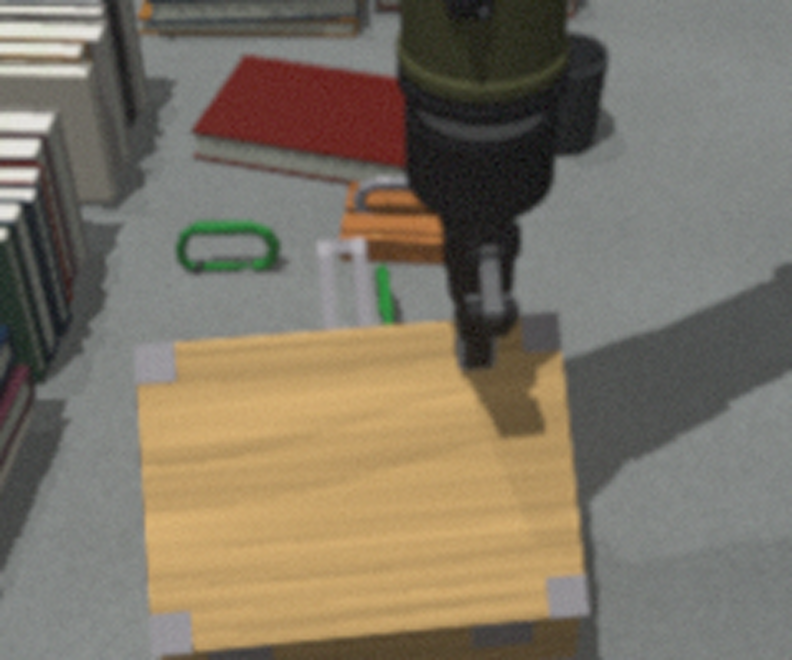

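```bash
python3 -m crank '0.012 0 0.008 0 1; 0.024 0 0.016 0 1; 0.038 0 0.024 0 1; 0.052 0 0.032 0 1; 0.064 0 0.037 0 1'; python3 -c "
from h import *
s,R=tool(); d=rel(b2w(-.07,0,0)); print('box y',d[2],'z',d[0], 'x',-d[1])"
```

```text
time: 18.28
position: [0.4854, 0.0631, 0.0873]
ee_rot: [0.538, 0.461, 0.536, -0.459]
ft_force: [-0.8, -0.5, 1.8]
opening: -0.0
box y -0.04295072955355352 z 0.12614357907725166 x 0.00032613082424151325
```

```bash
python3 -m crank '0.005 0 0.005 0 1; 0.01 0 0.008 0 1; 0.015 0 0.01 0 1; 0.019 0 0.01 0 1; 0.019 0 0.01 0 1'; python3 -c "
from h import *
s,R=tool(); d=rel(b2w(-.07,0,0)); print('box y',d[2],'z',d[0], 'x',-d[1])"
```

```text
time: 18.7
position: [0.4851, 0.053, 0.0667]
ee_rot: [0.537, 0.46, 0.537, -0.46]
ft_force: [0.6, -0.5, -0.1]
opening: 0.0002
box y -0.05292410948948561 z 0.10547415669764168 x -0.0020427633454627504
```

```bash
python3 -m crank '0.001 0 0 0 1; 0.002 0 0 0 1; 0.002 0 0 0 1'; python3 -m crank '0.001 0 0 0 1; 0.002 0 0 0 1; 0.002 0 0 0 1'
```

```text
time: 18.95
position: [0.4853, 0.0531, 0.0656]
ee_rot: [0.537, 0.46, 0.537, -0.46]
ft_force: [-2.4, 0.2, 5.8]
opening: 0.0001
time: 19.2
position: [0.4855, 0.0531, 0.0654]
ee_rot: [0.538, 0.46, 0.536, -0.459]
ft_force: [-8.7, -1.6, 28.8]
opening: 0.0002
```

```bash
python3 -m crank '-0.02 0 0 0 0.6; -0.05 0 0 0 0.6; -0.09 0 0 0 0.6; -0.1 -0.03 0.02 0 0.6; -0.1 -0.06 0.04 0 0.6'; python3 -m crank '0 -0.02 0.03 0 0.6; 0 -0.04 0.06 0 0.6; 0 -0.04 0.1 0 0.6; 0 -0.04 0.14 0 0.6';python3 -c "
from h import *
snap('side','s12',(130,130,370,330),3.3);snap('top','t12',(90,80,370,240),2.8)
plan([.5611,-.25,.15],-.037)"
```

```text
time: 19.62
position: [0.4346, 0.0054, 0.1659]
ee_rot: [0.54, 0.461, 0.536, -0.457]
ft_force: [-0.6, -1.4, 0.2]
opening: 0.0342
time: 19.95
position: [0.4131, -0.1417, 0.1637]
ee_rot: [0.538, 0.459, 0.537, -0.46]
ft_force: [1.8, 0.7, -0.4]
opening: 0.034
t 20.05 pos [ 0.4143 -0.1469  0.163 ] yaw 0.1463 F [-0.9  0.2  0.1] op 0.0343 j [ 0.6   0.26 -0.4   2.    0.13  0.9  -1.3 ]
shift [0.0523 0.1301 0.1233] turn 0.1833 norm 0.187
```

View pics/s12.png

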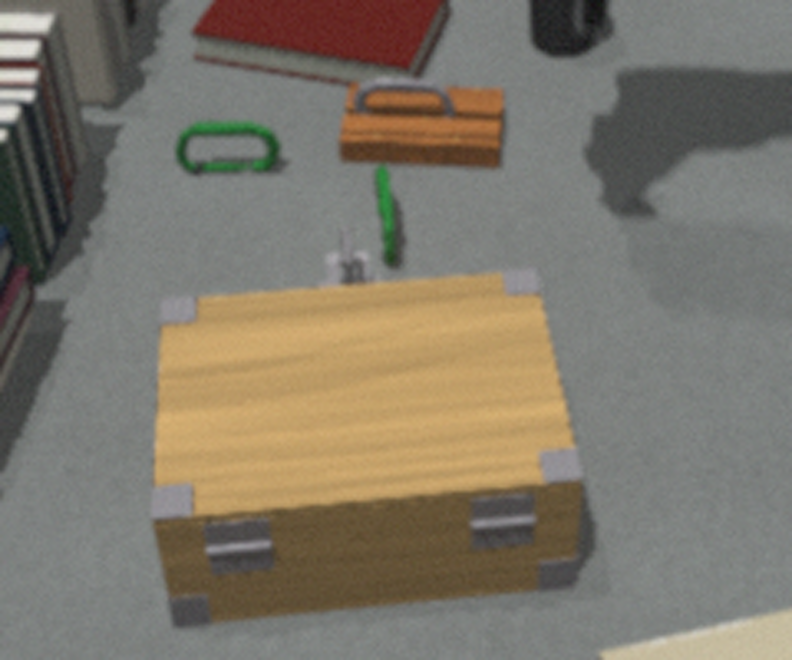

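View pics/t12.png

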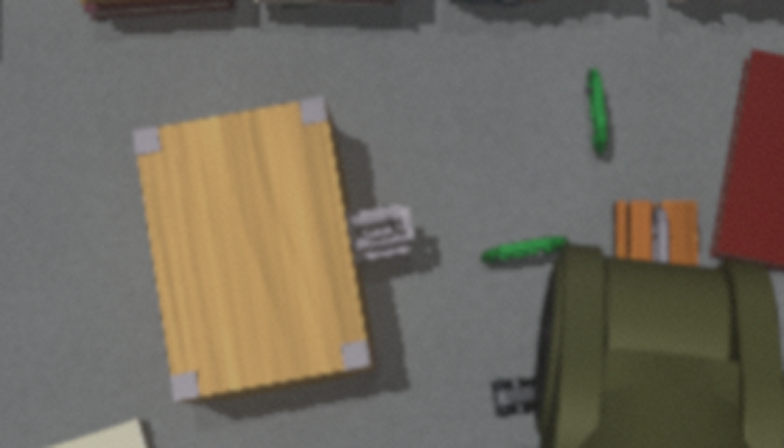

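```bash
cat > fit2.py <<'E'
from h import *
from scipy.optimize import least_squares
np.set_printoptions(precision=4,suppress=True)
t=lambda x,y:(90+x/2.8-.3,80+y/2.8-.3)
sd=lambda x,y:(130+x/3.3-.35,130+y/3.3-.35)
Z=.105
obs=[('top',t(133,131),(.12,.085,Z)),('top',t(323,97),(.12,-.085,Z)),('top',t(370,366),(-.12,-.085,Z)),('top',t(176,400),(-.12,.085,Z)),
('side',sd(163,299),(.12,-.085,Z)),('side',sd(536,270),(-.12,-.085,Z)),('side',sd(153,517),(.12,.085,Z)),('side',sd(580,481),(-.12,.085,Z))]
for k in (obs,obs[:4],obs[4:]):
    f=lambda p:np.concatenate([(proj(n,T2(p,L))[0]-u) for n,u,L in k])
    r=least_squares(f,[.55,.11,.15]); print(r.x,f(r.x).reshape(-1,2).round(1).tolist(),'eye',T2(r.x,(0,-.109,.1205)))
for n in('top','side'):
  for tg in ('eye','clip','clip_spine'): print(n,tg,[(d['location'],d['conf']) for d in robot.search_frame(n,tg)][:3])
p=proj('side',T2(r.x,(0,-.109,.1205)));print(p, proj('top',T2(r.x,(0,-.109,.1205))))
a=cv2.imread('pics/side0.png')[140:190,220:290]; cv2.imwrite('pics/c4.png',cv2.resize(a,None,fx=10,fy=10,interpolation=2))
a=cv2.imread('pics/top0.png')[140:210,295:350]; cv2.imwrite('pics/c5.png',cv2.resize(a,None,fx=8,fy=8,interpolation=2))
a=cv2.imread('pics/t12_raw.png')[130:190,205:265]; cv2.imwrite('pics/c6.png',cv2.resize(a,None,fx=9,fy=9,interpolation=2))
a=cv2.imread('pics/s12_raw.png')[190:230,215:265]; cv2.imwrite('pics/c7.png',cv2.resize(a,None,fx=12,fy=12,interpolation=2))
E
python3 fit2.py
```

```text
[0.5469 0.1158 0.1528] [[0.7, 0.7], [0.9, 0.7], [0.5, 0.6], [-0.2, 1.0], [-0.6, 0.3], [-0.7, 0.3], [-1.2, 0.8], [0.1, 0.0]] eye [[0.5635 0.0081 0.1205]]
[0.5488 0.117  0.1568] [[0.1, 0.1], [0.2, -0.2], [0.2, -0.3], [-0.5, 0.4]] eye [[0.5658 0.0094 0.1205]]
[0.5459 0.1148 0.1493] [[0.1, -0.2], [-0.1, 0.1], [-0.6, 0.2], [0.6, -0.2]] eye [[0.5621 0.007  0.1205]]
top eye [([0.5489, 0.1113, 0.1065], 0.69)]
top clip [([0.5635, -0.2506, 0.0543], 0.54), ([0.4167, -0.4079, 0.0497], 0.46), ([0.5506, -0.1242, 0.0515], 0.44)]
top clip_spine [([0.5492, -0.1266, 0.0397], 0.5)]
side eye [([0.5484, 0.1667, 0.1039], 0.74)]
side clip [([0.5491, -0.2498, 0.0529], 0.6), ([0.6893, -0.1946, 0.0317], 0.56)]
side clip_spine [([0.5488, -0.2464, 0.0517], 0.48)]
[[235.1982 202.7675]] [[223.7945 159.9588]]
```

View pics/c4.png

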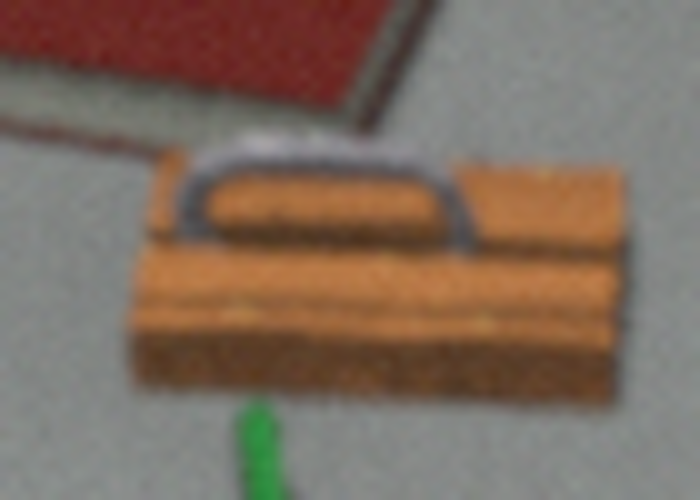

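View pics/c5.png

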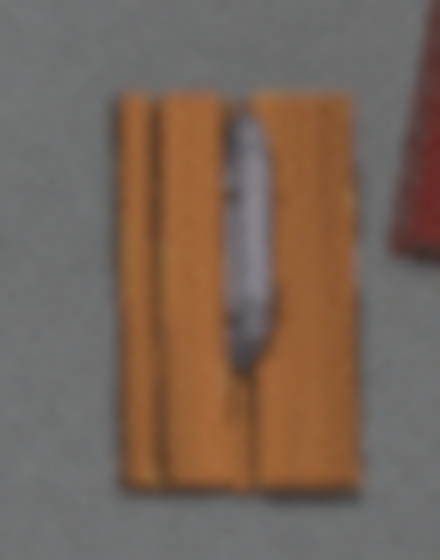

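View pics/c6.png

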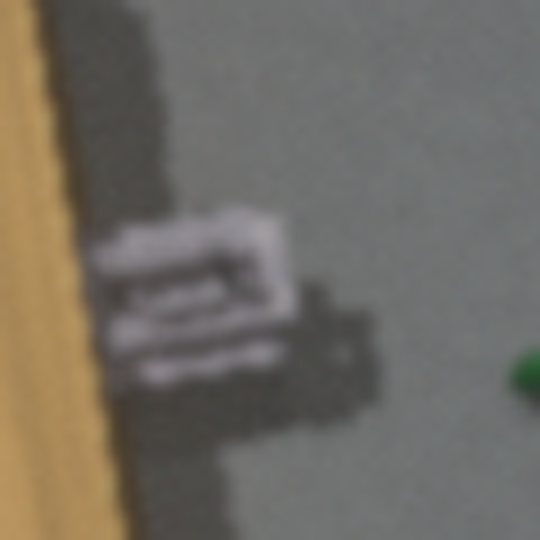

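View pics/c7.png

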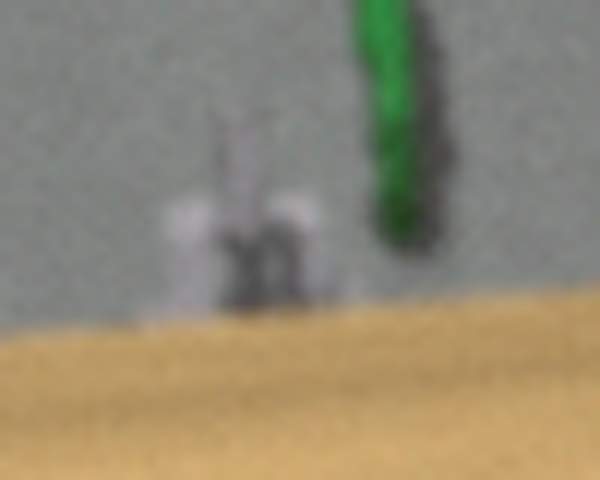

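```bash
cat > ov.py <<'E'
from h import *
for tag,p in (('a',[.5488,.117,.1568]),('b',[.5459,.1148,.1493])):
  for n,f,(x0,y0,x1,y1),k in (('top','t12_raw',(205,130,265,190),9),('side','s12_raw',(215,190,265,230),12)):
    a=cv2.imread(f'pics/{f}.png')[y0:y1,x0:x1]; a=cv2.resize(a,None,fx=k,fy=k,interpolation=2)
    def pl(L,c): cv2.polylines(a,[np.int32((proj(n,T2(p,L))-[x0,y0]+.5)*k)],False,c,1)
    pl([(0,-.094,.08),(0,-.094,.1205),(0,-.124,.1205),(0,-.124,.08)],(0,0,255))
    pl([(-.014,-.085,.08),(-.014,-.141,.08),(.014,-.141,.08),(.014,-.085,.08)],(0,255,0))
    pl([(-.12,-.085,.105),(.12,-.085,.105)],(255,0,0))
    cv2.imwrite(f'pics/ov_{n}_{tag}.png',a)
x=[cv2.imread(f'pics/ov_top_{t}.png') for t in 'ab']; cv2.imwrite('pics/ovt.png',cv2.resize(np.hstack(x),(800,400)))
x=[cv2.imread(f'pics/ov_side_{t}.png') for t in 'ab']; cv2.imwrite('pics/ovs.png',cv2.resize(np.hstack(x),(800,320)))
E
python3 ov.py
```

```text
(no output)
```

View pics/ovt.png

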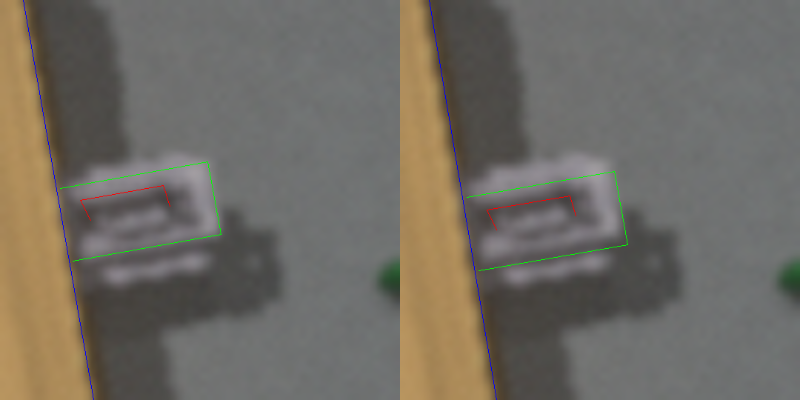

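View pics/ovs.png

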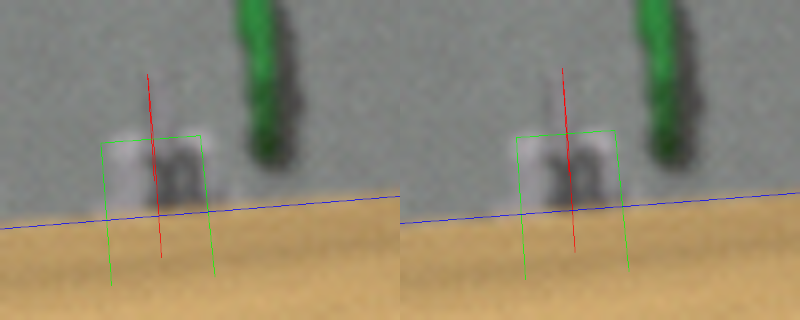

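```bash
python3 -c "
from h import *
u=lambda x,y:[220+x/10-.45,140+y/10-.45]
print(onz('side',[u(178,225),u(475,240)],.028), onz('side',[u(215,148),u(440,155)],.054))
v=lambda x,y:[295+x/8-.45,140+y/8-.45]
print(onz('top',[v(243,108),v(243,372)],.036),onz('top',[v(258,200),v(258,300)],.0565),onz('top',[v(243,108),v(243,372)],.03))
print(onz('side',[u(150,240),u(620,262),u(135,325),u(618,345)],.024))
plan([.5548,-.2500,.15],-.037)
"
```

```text
[[ 0.58483725 -0.25367149  0.028     ]
 [ 0.50369482 -0.25036523  0.028     ]] [[ 0.57379738 -0.25426006  0.054     ]
 [ 0.51326468 -0.25359997  0.054     ]]
[[ 0.5897206  -0.25071446  0.036     ]
 [ 0.50315088 -0.24674605  0.036     ]] [[ 0.55574237 -0.25039828  0.0565    ]
 [ 0.52361851 -0.2489103   0.0565    ]] [[ 0.59091956 -0.25180573  0.03      ]
 [ 0.50385257 -0.24781453  0.03      ]]
[[ 0.59251263 -0.25184848  0.024     ]
 [ 0.46425077 -0.24741519  0.024     ]
 [ 0.59305052 -0.2150539   0.024     ]
 [ 0.46424138 -0.21195417  0.024     ]]
t 20.35 pos [ 0.4141 -0.1391  0.1629] yaw 0.1574 F [-0.5 -0.5  0.5] op 0.0341 j [ 0.59  0.26 -0.41  2.01  0.13  0.9  -1.3 ]
shift [0.0516 0.1215 0.1316] turn 0.1944 norm 0.186
```

```bash
python3 -m crank '0 0.03 0.033 0.05 0.6; 0 0.06 0.066 0.1 0.6; 0 0.09 0.1 0.15 0.6; 0.02 0.122 0.132 0.1944 0.6; 0.05 0.122 0.132 0.1944 0.6' 40; python3 -m crank '0.025 0 0 0 0.6; 0.05 0 0 0 0.6; 0.05 0 0 0 0.6; 0.05 0 0 0 0.6';python3 -c "
from h import *
plan([.556,-.250,.0485],-.037); snap('side','s13',(190,90,330,195),5.6); snap('top','t13',(260,110,400,215),5.6)"
```

```text
time: 20.77
position: [0.5622, -0.2554, 0.1161]
ee_rot: [0.493, 0.512, 0.485, -0.509]
ft_force: [0.8, -0.9, 0.1]
opening: 0.0345
time: 21.1
position: [0.5544, -0.2505, 0.062]
ee_rot: [-0.489, -0.509, -0.492, 0.51]
ft_force: [1.0, -0.3, 1.5]
opening: 0.0346
t 21.1 pos [ 0.5544 -0.2505  0.062 ] yaw -0.0376 F [ 1.  -0.3  1.5] op 0.0346 j [ 0.56  0.62 -0.29  1.71  0.22  0.85 -1.43]
shift [ 0.0523  0.0017 -0.0005] turn -0.0006 norm 0.052
```

View pics/s13.png

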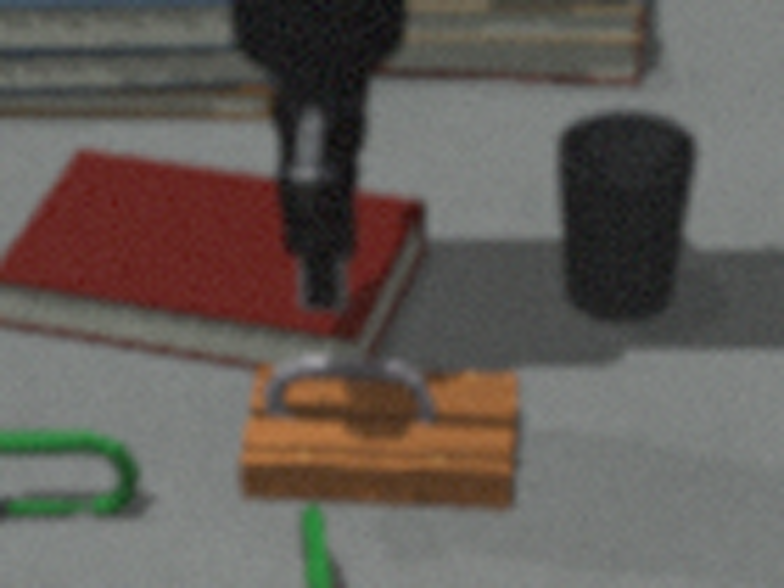

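View pics/t13.png

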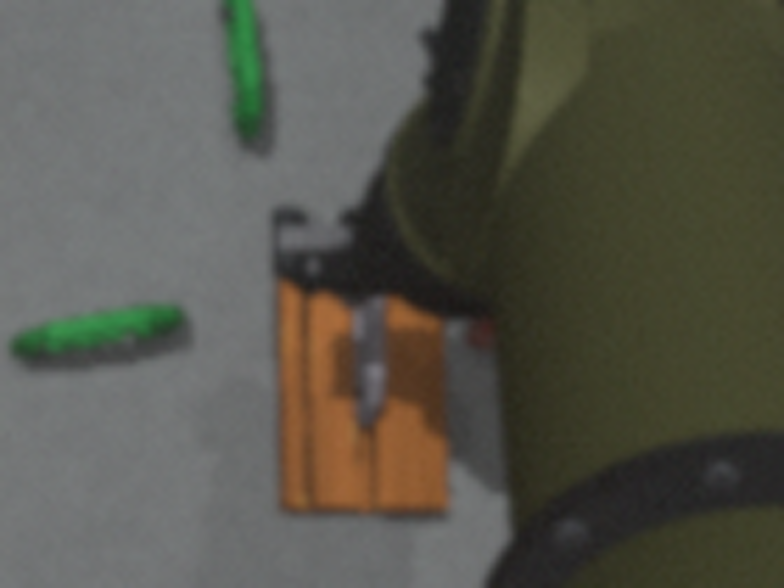

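```bash
python3 -m crank '0.02 0.0015 0 0 0.6; 0.04 0.0015 0 0 0.6; 0.052 0.0015 0 0 0.6; 0.052 0.0015 0 0 0.6; 0.052 0.0015 0 0 0.6' 40; python3 -c "
from h import *
plan([.556,-.250,.0485],-.037)"
```

```text
time: 21.62
position: [0.5568, -0.2522, 0.0117]
ee_rot: [0.49, 0.51, 0.49, -0.51]
ft_force: [-0.0, 0.3, 0.3]
opening: 0.0341
t 21.6167 pos [ 0.5568 -0.2522  0.0117] yaw -0.0394 F [-0.   0.3  0.3] op 0.0341 j [ 0.55  0.68 -0.27  1.75  0.25  0.75 -1.45]
shift [ 0.002  -0.0009 -0.0022] turn -0.0024 norm 0.003
```

```bash
python3 -m crank '0.001 -0.0005 -0.001 0 0.6; 0.001 -0.0005 -0.001 0 0.7; 0.001 -0.0005 -0.001 0 0.8; 0.001 -0.0005 -0.001 0 1; 0.001 -0.0005 -0.001 0 1' 60; python3 -m crank '0 0 0 0 1; 0 0 0 0 1; 0 0 0 0 1'; python3 -c "
from h import *
plan([.556,-.250,.0485],-.037)"
```

```text
time: 22.03
position: [0.5565, -0.2513, 0.0106]
ee_rot: [0.49, 0.51, 0.49, -0.51]
ft_force: [-0.7, -0.5, 4.6]
opening: 0.0064
time: 22.28
position: [0.5565, -0.2513, 0.0106]
ee_rot: [0.49, 0.51, 0.49, -0.51]
ft_force: [-1.2, 1.3, 5.5]
opening: 0.0068
t 22.2833 pos [ 0.5565 -0.2513  0.0106] yaw -0.0396 F [-1.2  1.3  5.5] op 0.0068 j [ 0.55  0.68 -0.27  1.75  0.25  0.74 -1.46]
shift [ 0.0009 -0.0006 -0.0013] turn -0.0026 norm 0.002
```

```bash
python3 -m crank '-0.02 0 0 0 1; -0.05 0 0 0 1; -0.09 0 0 0 1; -0.13 0 0 0 1; -0.13 0 0 0 1';  python3 -c "
from h import *
plan([.5548,.009,.18],.155); snap('side','s14',(190,70,330,195),5); snap('top','t14',(260,110,400,215),5.6)"
```

```text
time: 22.7
position: [0.5601, -0.2524, 0.1477]
ee_rot: [0.494, 0.512, 0.486, -0.508]
ft_force: [1.9, 0.0, -0.4]
opening: 0.0068
t 22.7 pos [ 0.5601 -0.2524  0.1477] yaw -0.0398 F [ 1.9  0.  -0.4] op 0.0068 j [ 0.58  0.53 -0.31  1.61  0.18  1.02 -1.4 ]
shift [ 0.0053 -0.0158 -0.261 ] turn -0.1948 norm 0.262
```

View pics/s14.png

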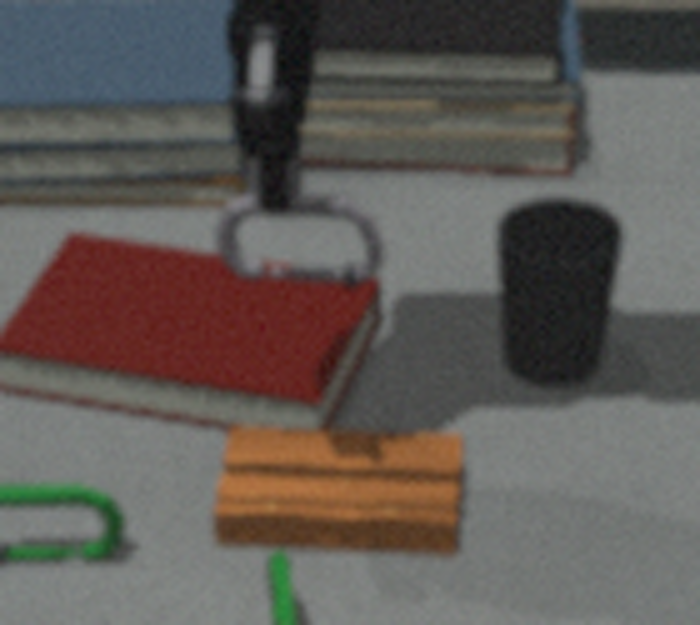

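```bash
python3 -c "
from h import *
plan([.5638,.009,.187],.155)"
```

```text
t 22.8 pos [ 0.5569 -0.2517  0.1415] yaw -0.0399 F [-1.2  0.4 -2.3] op 0.0064 j [ 0.58  0.53 -0.31  1.62  0.18  1.02 -1.4 ]
shift [-0.0071 -0.0034 -0.2607] turn -0.1949 norm 0.261
```

```bash
python3 -m crank '-0.002 0 -0.03 -0.02 1; -0.004 -0.001 -0.065 -0.05 1; -0.006 -0.002 -0.1 -0.08 1; -0.007 -0.002 -0.135 -0.11 1; -0.007 -0.003 -0.17 -0.14 1';python3 -c "
from h import *
plan([.5638,.009,.187],.155)"
```

```text
time: 23.22
position: [0.5585, -0.0798, 0.1452]
ee_rot: [0.524, 0.473, 0.525, -0.475]
ft_force: [1.1, 0.9, -0.8]
opening: 0.0062
t 23.2167 pos [ 0.5585 -0.0798  0.1452] yaw 0.1015 F [ 1.1  0.9 -0.8] op 0.0062 j [ 0.34  0.47 -0.37  1.73  0.2   0.98 -1.57]
shift [-0.003   0.0142 -0.0878] turn -0.0535 norm 0.089
```

```bash
python3 -m crank '-0.003 0.005 -0.03 -0.02 1; -0.003 0.01 -0.06 -0.04 1; -0.003 0.014 -0.088 -0.0535 1; -0.003 0.014 -0.088 -0.0535 1;-0.003 0.014 -0.088 -0.0535 1'; python3 -m crank '0 0 0 0 1; 0 0 0 0 1'; python3 -c "
from h import *
plan([.5638,.009,.187],.155); snap('side','s15',(190,150,290,235),8);snap('top','t15',(180,110,280,200),8)"
```

```text
time: 23.63
position: [0.5637, 0.0098, 0.1482]
ee_rot: [0.537, 0.459, 0.539, -0.459]
ft_force: [0.0, -0.3, -1.1]
opening: 0.0062
time: 23.8
position: [0.5643, 0.006, 0.1488]
ee_rot: [0.536, 0.46, 0.537, -0.461]
ft_force: [-0.0, -0.6, -1.5]
opening: 0.0067
t 23.8 pos [0.5643 0.006  0.1488] yaw 0.1517 F [-0.  -0.6 -1.5] op 0.0067 j [ 0.21  0.47 -0.39  1.72  0.21  0.99 -1.68]
shift [ 0.0006  0.     -0.0031] turn -0.0033 norm 0.003
```

View pics/s15.png

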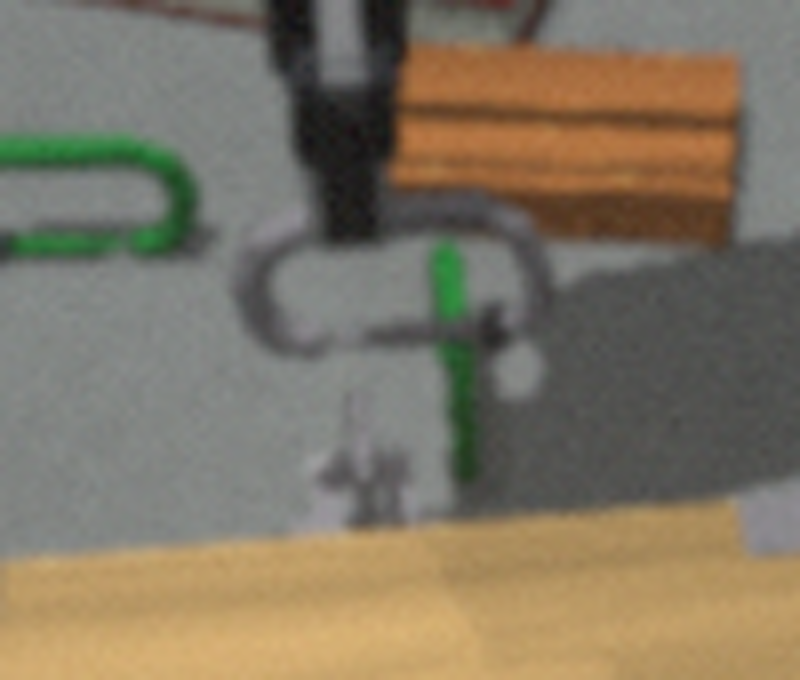

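View pics/t15.png

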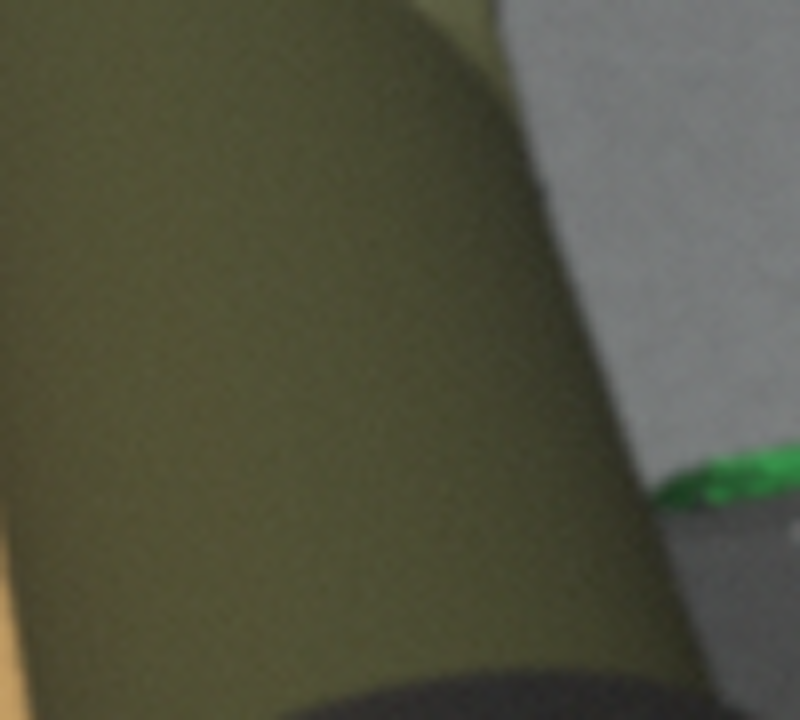

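```bash
python3 -m crank '0.005 0 -0.001 -0.003 1; 0.01 0 -0.002 -0.003 1; 0.016 0 -0.002 -0.003 1; 0.016 0 -0.002 -0.003 1; 0.016 0 -0.002 -0.003 1' 80; python3 -c "
from h import *
plan([.5638,.009,.1267],.155); snap('side','s16',(190,150,290,235),8); print((proj('side',[.5648,.009,.1205])-[190,150]+.5)*8,(proj('side',[.5658,.0094,.1205])-[190,150]+.5)*8)"
```

```text
time: 24.32
position: [0.5641, 0.0096, 0.1332]
ee_rot: [0.537, 0.459, 0.538, -0.46]
ft_force: [0.3, 0.2, -0.6]
opening: 0.0056
t 24.3167 pos [0.5641 0.0096 0.1332] yaw 0.1569 F [ 0.3  0.2 -0.6] op 0.0056 j [ 0.2   0.48 -0.39  1.75  0.22  0.96 -1.69]
shift [ 0.0453 -0.0003  0.0005] turn 0.0019 norm 0.045
[[354.73544397 431.01090583]] [[350.8688255  431.92531068]]
```

View pics/s16.png

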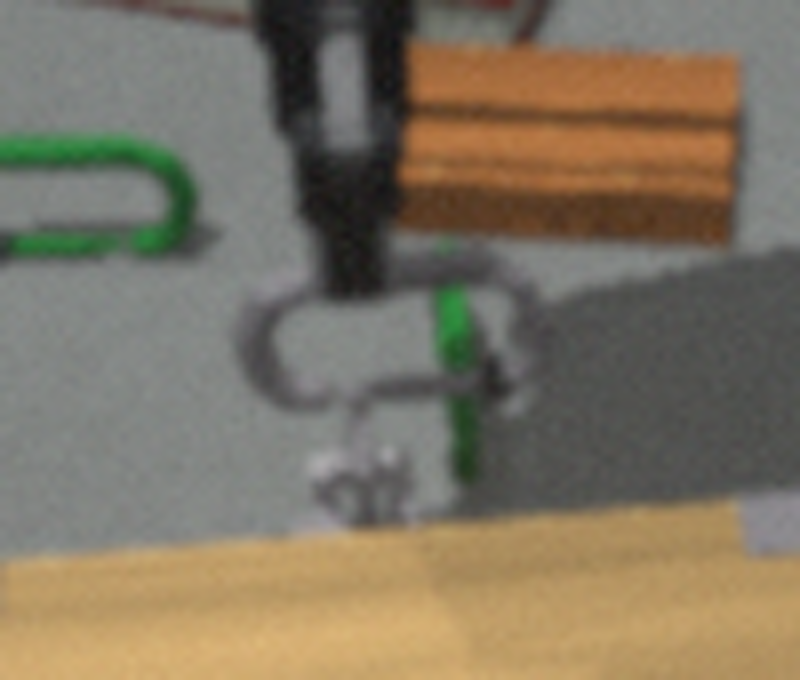

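```bash
python3 -m crank '0.004 0 0 0 1; 0.008 0 0 0 1; 0.012 0 0 0 1; 0.016 0 0 0 1; 0.016 0 0 0 1'; python3 -m crank '0.004 0 0 0 1; 0.008 0 0 0 1; 0.008 0 0 0 1';  python3 -c "
from h import *
plan([.5638,.009,.1267],.155); snap('side','s17',(190,150,290,235),8)"
```

```text
time: 24.78
position: [0.5648, 0.0097, 0.1174]
ee_rot: [0.538, 0.459, 0.538, -0.459]
ft_force: [0.3, 0.8, 3.2]
opening: 0.0058
time: 25.03
position: [0.5643, 0.0098, 0.1092]
ee_rot: [0.538, 0.459, 0.538, -0.459]
ft_force: [-1.6, -0.8, 3.2]
opening: 0.0056
t 25.0333 pos [0.5643 0.0098 0.1092] yaw 0.157 F [-1.6 -0.8  3.2] op 0.0056 j [ 0.19  0.51 -0.38  1.78  0.23  0.9  -1.71]
shift [ 0.0213 -0.0006  0.0007] turn 0.002 norm 0.021
```

View pics/s17.png

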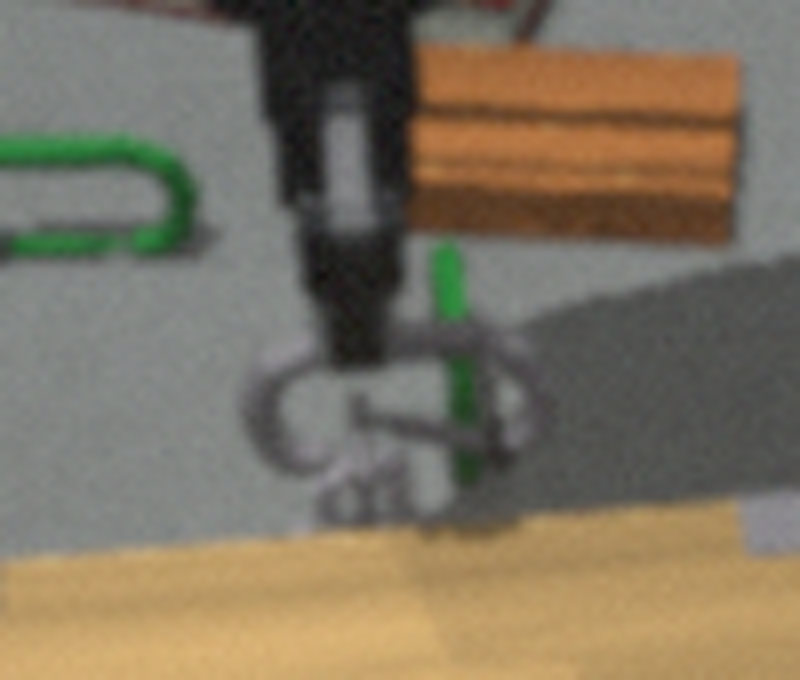

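The gate is opening inward with the bar at (355,400) near the gate's tip. Keep pressing.

```bash
python3 -m crank '0.004 0 0 0 1; 0.008 0 0 0 1; 0.012 0 0 0 1; 0.012 0 0 0 1'; python3 -m crank '0.003 0 0 0 1; 0.006 0 0 0 1; 0.006 0 0 0 1';  python3 -c "
from h import *
plan([.5638,.009,.1267],.155); snap('side','s18',(190,150,290,235),8)"
```

```text
time: 25.42
position: [0.5631, 0.0094, 0.0963]
ee_rot: [0.537, 0.458, 0.538, -0.46]
ft_force: [-0.4, -0.2, -1.4]
opening: 0.0058
time: 25.67
position: [0.5641, 0.0096, 0.0909]
ee_rot: [0.537, 0.459, 0.538, -0.46]
ft_force: [-1.3, -0.3, -0.8]
opening: 0.0057
t 25.6667 pos [0.5641 0.0096 0.0909] yaw 0.1569 F [-1.3 -0.3 -0.8] op 0.0057 j [ 0.18  0.53 -0.37  1.8   0.25  0.86 -1.72]
shift [ 0.003  -0.0004  0.0006] turn 0.0019 norm 0.003
```

View pics/s18.png

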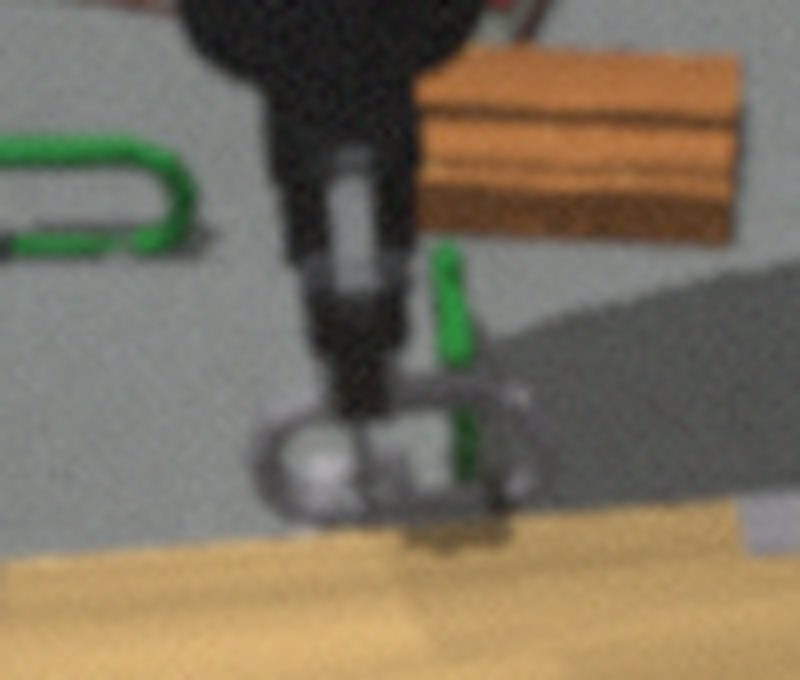

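```bash
python3 -m crank '0.001 0 0 0 1; 0.001 0 0 0 0.9; 0.001 0 0 0 0.8; 0.001 0 0 0 0.7; 0.001 0 0 0 0.6' 20; python3 -m crank '0 0 0 0 0.6; 0 0 0 0 0.6; -0.015 0 0 0 0.6; -0.04 0 0 0 0.6; -0.08 0 0 0 0.6';  python3 -m crank '-0.04 -0.02 0 0 0.6; -0.06 -0.05 0.02 0 0.6; -0.06 -0.08 0.05 0 0.6; -0.06 -0.11 0.08 0 0.6; -0.06 -0.14 0.11 0 0.6'; python3 -m crank '0 0 0.02 0 0.6; 0 0 0.06 0 0.6;  0 0 0.1 0 0.6;0 0 0.1 0 0.6'; python3 -c "
from h import *
snap('side','s19',(190,150,290,235),8);snap('top','t19',(120,80,280,200),5); print(tool()[0]['time'])"
```

```text
time: 26.13
position: [0.5648, 0.0097, 0.0911]
ee_rot: [0.538, 0.459, 0.537, -0.459]
ft_force: [0.1, 0.2, -0.5]
opening: 0.0338
time: 26.55
position: [0.5623, 0.0094, 0.1688]
ee_rot: [0.536, 0.458, 0.539, -0.461]
ft_force: [1.0, -0.5, 0.2]
opening: 0.0342
time: 26.97
position: [0.4447, -0.1186, 0.2315]
ee_rot: [0.538, 0.459, 0.537, -0.459]
ft_force: [0.9, -0.6, 0.3]
opening: 0.0337
time: 27.3
position: [0.4607, -0.2253, 0.2305]
ee_rot: [0.536, 0.461, 0.534, -0.463]
ft_force: [-0.3, -0.7, -0.8]
opening: 0.034
27.4
```

View pics/s19.png

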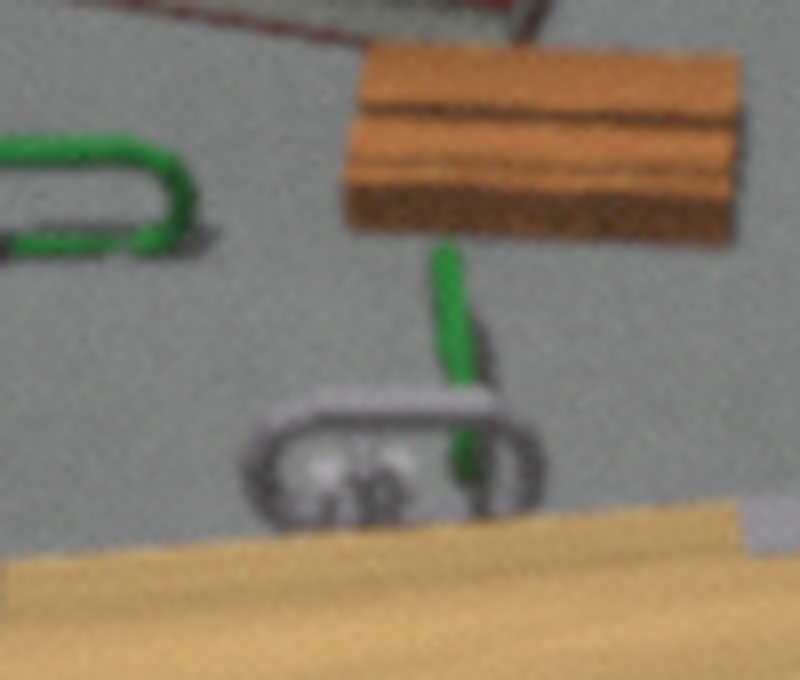

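View pics/t19.png

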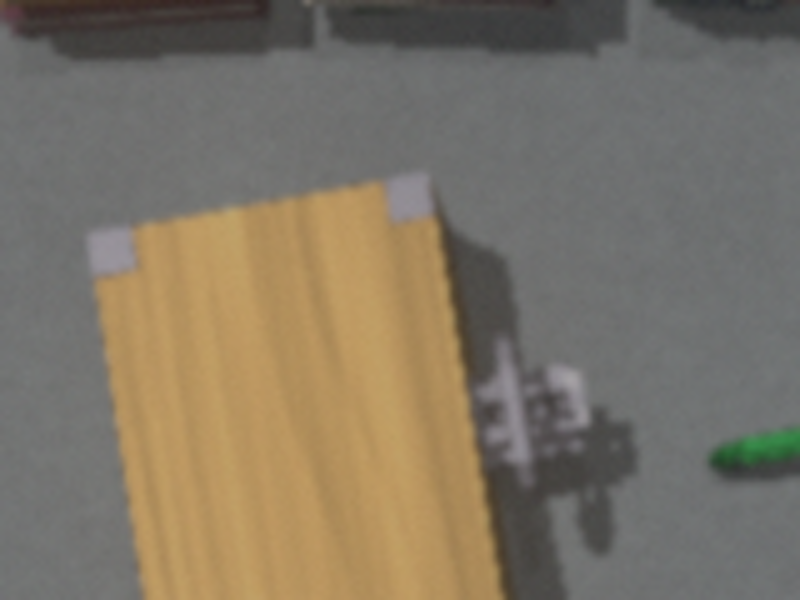

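```bash
python3 -m crank '0 0 0 0 0.6; 0 0 0 0 0.6; 0 0 0 0 0.6; 0 0 0 0 0.6; 0 0 0 0 0.6'; python3 -c "
from h import *
snap('side','s20');snap('top','t20'); 
a=cv2.imread('pics/s20.png');b=cv2.imread('pics/t20.png');cv2.imwrite('pics/f20.png',cv2.resize(np.hstack([a,b]),(800,300)))
c=a[190:225,205:270]; cv2.imwrite('pics/s20b.png',cv2.resize(np.uint8((c/255)**.7*255),None,fx=12,fy=12,interpolation=2))
for n in('side','top'):
  for t in('hardback','paperback','pencup'): print(n,t,robot.search_frame(n,t)[:1])
"
```

```text
time: 27.82
position: [0.4615, -0.2157, 0.231]
ee_rot: [0.538, 0.459, 0.538, -0.459]
ft_force: [0.4, 0.7, -0.0]
opening: 0.0341
side hardback [{'location': [0.6297, -0.37, 0.0287], 'conf': 0.78}]
side paperback [{'location': [0.3, 0.2741, 0.0211], 'conf': 0.55}]
side pencup [{'location': [0.4176, -0.3633, 0.0661], 'conf': 0.81}]
top hardback [{'location': [0.7077, -0.4087, 0.0305], 'conf': 0.93}]
top paperback [{'location': [0.3019, 0.2605, 0.0194], 'conf': 0.67}]
top pencup []
```

View pics/f20.png

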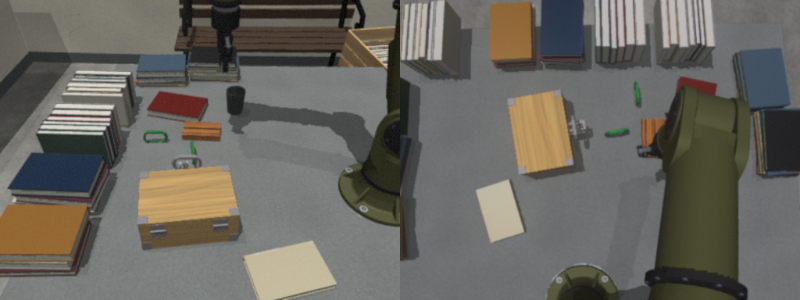

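View pics/s20b.png

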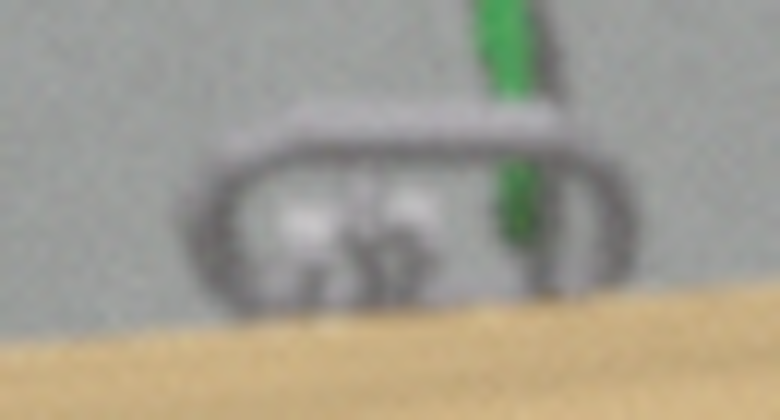

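```bash
python3 -c "
from cell import robot
print(robot.job_done(), robot.get_state()['time'])"
```

```text
the job is handed in; nothing more can be done
the job is handed in; nothing more can be done
```

The cash box is locked and the job was handed in at about 28 s of the 72 s allowed. In order:

1. **Tray:** I slid the coin tray across the rim by its grip ridge. It stuck partway with one end still up, and dropped onto its ledges when I let go.
2. **Lid:** I pushed the lid over and pressed it down until it stopped, with the tongue over the staple.
3. **Hook:** I took the steel hook from the stand and pressed it onto the staple. The gate swung in past the bar and closed. Then I let go and moved clear.

**Things that went wrong on the way:**
- **First tray grip missed:** the true fingertips are about 39 mm higher than the reported TCP. I found this by touching the bare table with closed fingers, and corrected for it afterwards.
- **High force on the tray:** it reached 66 N at the wrist while the tray was stuck, below the 120 N limit, and I backed off.

**Last checks:**
- **Lid:** it is flat and shut.
- **Hook:** it hangs by its spine on the staple's bar, with the staple inside the ring. I saw the gate shut just before letting go; in the last picture the lid edge hides it.
- **Books and cup:** the side view found the books and the cup within about 8 mm of where they started. The top view was partly blocked by the arm, so it placed the hardback wrongly and missed the cup.
- **Cameras:** the two disagreed by 3 to 4 mm on where the staple is, so I lined the hook up in the side picture.

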